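Pack the backup drives under the spring bar of their carrying case

ROBOT

A 6-joint arm with a two-finger parallel gripper is mounted at the origin on the work surface. World frame = base frame: x ahead of the robot, y to its left, z up, the work surface at z = 0. Lengths are in mm, angles in rad, forces in N, time in s.
With the tool pointing down it reaches from about 275 to 1000 mm from the base axis. Payload 8.4 kg.
Tool frame: the origin (TCP) lies at the very end of the fingers, on their centre line; the grasp point (between the pads) lies 19 mm behind it (r.tcp_to_grasp is the distance from the TCP to the grasp point, in mm); z points along the fingers, y is the line along which they close (so a half turn about z gives the same grasp; the last joint's range is limited). The gripper opens to 85 mm and grips with 20 to 120 N. Pads are 22 mm wide; open, the fingers measure 114 mm over their backs; the gripper's body (76 mm by 85 mm) begins 54 mm behind the grasp point. The pads swing forward as they close: fully open they stand 13 mm farther back than shut.
Start: joints at [-1.139, 0.353, 1.633, -0, 1.155, -0.002], TCP at [262.7, -567.112, 231.281] pointing down, gripper open.
Joint ranges: [-2.63, 2.63], [-0.92, 2.1], [0.06, 2.66], [-1.3, 4.44], [0, 2.69], [-3.02, 3.02]. Speed limits (rad/s): [2.22, 2.22, 2.79, 3.14, 3.14, 3.14].

INTERFACE

Orientations are given as [roll, pitch, yaw] about the fixed x, y, z axes, in that order (R = Rz(yaw) Ry(pitch) Rx(roll)).
In Python, from rig import r gives the robot as it stands. The module is installed in compiled form; this text tells all that it offers.
- The arm moves only by the tool play_rows, never from a script. Its argument "rows" is a list of rows, each an object with "dp": the shift along the tool's x, y, z in units of 40 mm (1.0 is 40 mm), a list of three; "turn": the turn, a rotation vector about the tool's x, y, z in units of 6 degrees (1.0 is 6 degrees), a list of three; "fingers": the closure, from 0 (fully open) to 1 (shut). In form: [{"dp": [tx, ty, tz], "turn": [wx, wy, wz], "fingers": fingers}, ...]. A call has 1 to 5 rows; each row shifts and turns the commanded pose from where the row before left it, along the tool's axes as they then stand; what a row does not reach is not made up. A row lasts 1/12 s, in which the tool goes at most 41.7 mm and 7.16 degrees, less where a joint would pass 70% of its speed; a pose out of reach is approached as far as the arm can. A call is refused whole if a number of a shift passes 1 or a number of a turn 1, either way. A call with a gripper value outside its range is refused whole. The fingers move at their own pace and stop on an object; "force" is the grip in N (left out, the last holds). Time passes only in rows, so rows that do not move let the fingers close. It gives the time, the measured TCP pose, the force, the opening and the grip force at its end, in the units of the state.
- r.sense(): the state, without advancing time (a new reading comes with each control period).
- r.grab_frame(name): name is "scene" or "side" or "wrist"; returns a dict with "pixels" (420x560x3 uint8, red, green, blue), "fx", "fy", "cx", "cy" (pixels), "pose" (4x4, takes a point from camera to world coordinates). Camera axes: x right, y down, z forward; pixel columns grow to the right and rows downward; lengths in mm; the calibration is good to about 2 mm. A picture is of the moment at which its call begins. There is no depth.
- r.sign_off(): hands the job in; it is judged then, once.
The state is a dict: "clock": time; "qpos": joint angles; "qvel": joint speeds; "joint_efforts": joint torques, N m; "eef_pos": TCP position; "tcp_rot": TCP orientation; "contact_force": force on the tool from outside, world axes, zero at the start; "wrist_torque": the same for the moment, N m; "opening": opening from 0.0 (shut) to 1.0 (fully open); "grasp_force": force on a finger pad.
Only numpy, scipy, OpenCV 4.12 (cv2) and the standard library are available. Lean on these libraries where they do the work, as an engineer would, in place of code of your own. Each camera call takes 0.05 s, during which the arm holds its last target. There are 200 camera calls.

TASK

Pack all the backup drives that are out on the desk: lift the case lid right back onto its stop, then draw the spring bar back until it hooks on its catch, take your hand away, and, with the bar staying hooked, lay every drive flat on the case floor, side by side and lengthwise from near wall to far wall, centred about under where the bar comes down and clear of its legs. Then, with the lid still open, press the red trip pad so that the bar comes down on the drives, and finally close the lid. Do not disturb the mug, notebook or stapler.

Things in the scene. Friction and masses are not known exactly. Their poses are not given: they have to be found in the camera images.
- case: grey open carrying case, fixed to the desk, 190 (its x) x 290 (its y) x 70 mm high, walls and floor 6 mm thick, black rubber lining; origin at the centre of its underside on the desk; x axis from the near wall towards the lid hinge (far wall), y along the length, z up. Low ridges, 10 mm above the floor, bound the drives' bay at y = -112 and +112 and x = -77 mm
- bar_line (a point): fixed point on the case floor (6 mm above the desk, case x = +10, y = 0) straight below the middle of the lowered bar, which lies along the case's y; its axes are the case's. The bar's legs run from the near wall at y = -125 and +125 mm. Up to four drives fit side by side, e.g. centred at y = -84, -28, +28, +84 mm on this line
- lid (a joint): hinged lid, rad: 0 closed, 1.68 fully back on its stop (6 degrees past upright, where it rests by its own weight). Hinge along the case's y at its far rim; weighs 250 g, damped, falls shut when let go before upright. Its near right corner is cut away for the catch
- lid_tab (a point): centre of the yellow pull tab at the middle of the lid's free edge: it reaches 36 mm beyond the case's near wall when shut, 74 mm above the desk, 30 mm wide along the case's y, 12 mm thick; pinch it across the 30 mm, from above. Axes turn with the lid; as case axes when shut
- lid_hinge (a point): point on the lid's hinge axis, mid-length; the tab's centre lies 210 mm from it, 4 mm (0.02 rad) higher when shut
- bar (a joint): sprung steel hold-down bar (U of 8 mm wire, 250 mm wide, legs 85 mm), rad: 0 down in the empty case (wire centre 24 mm above its floor), 0.06 to 0.08 resting on drives, about 1.77 hooked, 1.95 end of travel. Swings up and over to the near wall. Spring pulls it down (3 N at the tab when down, 5 N when hooked). Drawn past about 1.8 and eased back it hooks; otherwise it swings down
- bar_tab (a point): centre of the yellow tab at the middle of the bar: 36 mm long, 30 mm wide along the case's y, 12 mm thick; pinch it across the 30 mm, from above. With the bar down it points to the case's +x, bent 35 degrees up, its centre 42 mm above the desk (49 mm when the bar is on drives, whose tops are at 32 mm); when hooked it points up, leaning back to the near side
- bar_hinge (a point): point on the bar's hinge axis, mid-length, 30 mm above the desk just inside the near wall; the tab's centre lies 102 mm from it, 0.118 rad above the plane of the legs
- catch (a joint): hair-trigger brass catch on the case's right (-y) end wall, rad: 0 rest, to 0.36 pressed. Its ramped nose is pushed aside by the bar's leg going back and snaps in front of it; above about 0.13 it lets the bar go. A weak spring returns it
- trip_pad (a point): middle of the top face of the catch's red trip pad (34 mm along the case's x, 50 mm along y), outside the right end wall, 78 mm above the desk. Pressing it 5 to 12 mm down with 1 to 3 N releases the bar
- drive_a: rugged backup drive with orange bumpers, 110 (x) x 30 (y) x 26 mm (z), about 180 g; origin at the centre of its underside, x along its length. May be absent
- drive_b: rugged backup drive with blue bumpers, 110 (x) x 30 (y) x 26 mm (z), about 180 g; origin at the centre of its underside, x along its length. May be absent
- drive_c: rugged backup drive with green bumpers, 110 (x) x 30 (y) x 26 mm (z), about 180 g; origin at the centre of its underside, x along its length. May be absent
- drive_d: rugged backup drive with white bumpers, 110 (x) x 30 (y) x 26 mm (z), about 180 g; origin at the centre of its underside, x along its length. May be absent
- mug: blue mug, 80 mm across, 95 mm high, bystander; origin at the centre of its underside
- notebook: red hard-cover notebook, 120 x 170 x 18 mm, bystander; origin at the centre of its underside
- stapler: black stapler, 140 x 36 x 48 mm, bystander; origin at the centre of its underside
There are look-alikes about, which are no part of the job. What is shaped like the drive_b but purple is not meant.

How it is judged:
By the outcome, as a careful person would: the job done as asked, in the order asked, and still so for the second after the job is handed in, with the robot touching nothing.
Of drive_a, drive_b, drive_c, drive_d only 3 to 4 are there at a start; the rules pass over those that are not, and their reading is None.
At some moment in a run one of drive_a, drive_b, drive_c, drive_d may be knocked a few centimetres aside while the robot is not near it.
Once in a run the grip may slacken for a moment while it holds something.
It also fails if it takes over 210 s, if anything falls off the work surface, if the arm or the gripper's body presses on something with over 40 N, if the wrist force passes 120 N, or if a joint passes its speed limit or range.

## Working session

There is one attempt and no reset: what is moved stays moved. The work goes in short steps, Python scripts to look and compute and a tool call to move; the robot and the scene stay as the last step left them, time stands still between calls to the robot, and variables do not carry over. Pictures are saved under pics/ and viewed, at most 14 in all, crops included, and the job is handed in when it is done.

Besides the shell and the picture viewer there is one more tool, called as name([rows], argument=value, ...), one row to a line, values as JSON. play_rows: Moves the arm, as the interface text tells. Its arguments: {"type":"object","properties":{"rows":{"type":"array"},"force":{"type":"number"}},"required":["rows"]}

```bash
mkdir -p pics; python3 - <<'E'
from rig import r
import cv2,numpy as np,pickle
s=r.sense();print({k:np.round(v,3).tolist() for k,v in s.items()})
for n in("scene","side"):
    f=r.grab_frame(n);pickle.dump(f,open(f"{n}0.pkl","wb"))
    cv2.imwrite(f"pics/{n}0.png",f["pixels"][:,:,::-1]);print(n,f["fx"],f["fy"],f["cx"],f["cy"],np.round(f["pose"],3).tolist())
E
```

```text
{'clock': 0.0, 'qpos': [-1.139, 0.354, 1.634, 0.0, 1.155, -0.002], 'qvel': [0.002, 0.001, 0.001, 0.001, -0.001, 0.001], 'joint_efforts': [-0.002, -60.525, -34.208, 0.0, 0.009, 0.0], 'eef_pos': [262.512, -566.688, 230.545], 'tcp_rot': [-3.14, -0.0, 0.434], 'contact_force': [-0.598, 0.068, -0.491], 'wrist_torque': [-0.014, -0.003, -0.049], 'grasp_force': 0.0, 'opening': 1.0}
scene 380.48709328105855 380.48709328105855 273.3370871263235 206.20392813529688 [[0.825, 0.393, -0.407, 968.809], [0.565, -0.592, 0.574, -723.138], [-0.015, -0.703, -0.711, 917.806], [0.0, 0.0, 0.0, 1.0]]
side 530.5033101456612 530.5033101456612 282.59647914020843 219.40006915222475 [[-0.996, -0.058, 0.063, 392.656], [-0.084, 0.527, -0.846, 1399.688], [0.016, -0.848, -0.53, 961.216], [0.0, 0.0, 0.0, 1.0]]
```

View pics/scene0.png

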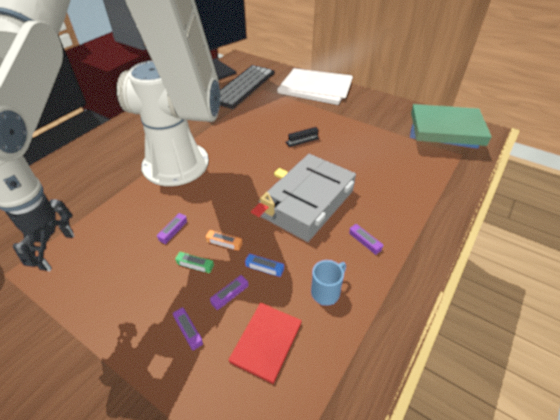

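View pics/side0.png

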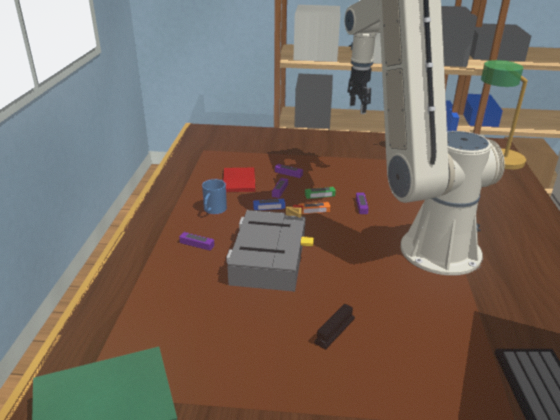

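Scene view: orange drive (224,240), green (195,262) and blue (265,265) are in the task; no white drive is visible. Four purple look-alikes sit at (172,228), (230,292), (187,329) and (366,238). The case has its lid tab at (281,173) and the red pad at (259,211). I'll measure these and confirm with a crop.

```bash
cat > h.py <<'E'
import cv2,numpy as np,pickle
def load(n): return pickle.load(open(n,"rb"))
def ray(f,u,v):
    P=f["pose"];d=P[:3,:3]@np.array([(u-f["cx"])/f["fx"],(v-f["cy"])/f["fy"],1]);return P[:3,3],d/np.linalg.norm(d)
def plane(f,u,v,z):
    o,d=ray(f,u,v);return o+d*(z-o[2])/d[2]
def tri(f,a,g,b):
    o,d=ray(f,*a);p,e=ray(g,*b);t=np.linalg.lstsq(np.c_[d,-e],p-o,rcond=None)[0]
    A,B=o+d*t[0],p+e*t[1];return (A+B)/2,np.linalg.norm(A-B)
def proj(f,X):
    P=f["pose"];c=P[:3,:3].T@(np.asarray(X,float)-P[:3,3]);return f["fx"]*c[0]/c[2]+f["cx"],f["fy"]*c[1]/c[2]+f["cy"]
HS={"orange":(8,17,150,120),"green":(55,80,130,60),"blue":(108,117,150,90),"yellow":(24,33,170,120),"red":(0,4,190,90),"purple":(128,145,120,60)}
def blobs(f,c,amin=12):
    h=cv2.cvtColor(f["pixels"],cv2.COLOR_RGB2HSV);a,b,s,v=HS[c]
    m=cv2.inRange(h,(a,s,v),(b,255,255));n,l,st,ce=cv2.connectedComponentsWithStats(m)
    return [(st[i].tolist(),np.round(ce[i],1).tolist()) for i in range(1,n) if st[i][4]>=amin],l
E
python3 - <<'E'
from h import *
for n in("scene","side"):
    f=load(n+"0.pkl")
    for c in("orange","green","blue","yellow","red"):
        print(n,c,[b for b in blobs(f,c)[0]])
s=load("scene0.pkl")["pixels"][145:305,145:385]
t=load("side0.pkl")["pixels"][155:295,190:390]
a=cv2.resize(s,(800,533),interpolation=cv2.INTER_CUBIC);cv2.imwrite("pics/c1.png",a[:,:,::-1])
a=cv2.resize(t,(800,560),interpolation=cv2.INTER_CUBIC);cv2.imwrite("pics/c2.png",a[:,:,::-1])
E
```

```text
scene orange [([233, 236, 10, 15, 99], [237.7, 243.1])]
scene green []
scene blue [([246, 255, 7, 11, 36], [249.2, 259.2]), ([275, 264, 8, 11, 60], [278.8, 268.4])]
scene yellow []
scene red []
side orange [([319, 200, 13, 13, 77], [326.8, 205.5]), ([293, 203, 24, 11, 43], [303.3, 207.0]), ([162, 253, 10, 8, 22], [166.7, 256.2]), ([168, 260, 9, 11, 24], [171.6, 264.6]), ([146, 264, 59, 77, 1250], [177.5, 300.8]), ([148, 266, 9, 12, 31], [152.4, 271.5]), ([133, 287, 23, 25, 97], [145.5, 298.5]), ([211, 297, 12, 14, 27], [216.7, 303.4]), ([132, 313, 7, 5, 12], [134.8, 314.7]), ([160, 312, 9, 8, 19], [163.9, 315.2]), ([208, 313, 16, 21, 89], [216.0, 323.6]), ([226, 314, 6, 8, 12], [228.9, 317.2]), ([231, 319, 14, 11, 40], [238.2, 323.8]), ([170, 321, 6, 9, 14], [172.4, 325.0]), ([219, 324, 10, 9, 16], [224.6, 328.1]), ([243, 326, 8, 10, 19], [246.6, 330.4]), ([174, 328, 5, 7, 13], [175.4, 330.8]), ([250, 330, 21, 14, 58], [259.5, 337.0]), ([180, 333, 9, 11, 28], [185.1, 338.3]), ([216, 332, 9, 5, 12], [220.3, 333.9]), ([220, 332, 21, 15, 63], [229.9, 338.9]), ([202, 345, 10, 6, 19], [206.9, 347.7]), ([180, 347, 9, 4, 13], [183.6, 348.9]), ([200, 351, 7, 8, 15], [204.0, 354.4]), ([210, 351, 7, 5, 16], [213.6, 353.4]), ([218, 352, 5, 10, 16], [220.2, 355.9]), ([259, 357, 6, 6, 12], [261.4, 359.4]), ([209, 359, 8, 4, 14], [212.6, 360.6]), ([219, 368, 14, 10, 34], [226.7, 372.4])]
side green []
side blue [([467, 95, 13, 30, 206], [473.1, 105.6]), ([483, 96, 18, 30, 339], [491.9, 113.0]), ([447, 102, 11, 28, 180], [451.6, 117.3]), ([280, 200, 4, 7, 13], [281.9, 202.3])]
side yellow [([302, 237, 11, 7, 58], [306.8, 240.1])]
side red []
```

View pics/c1.png

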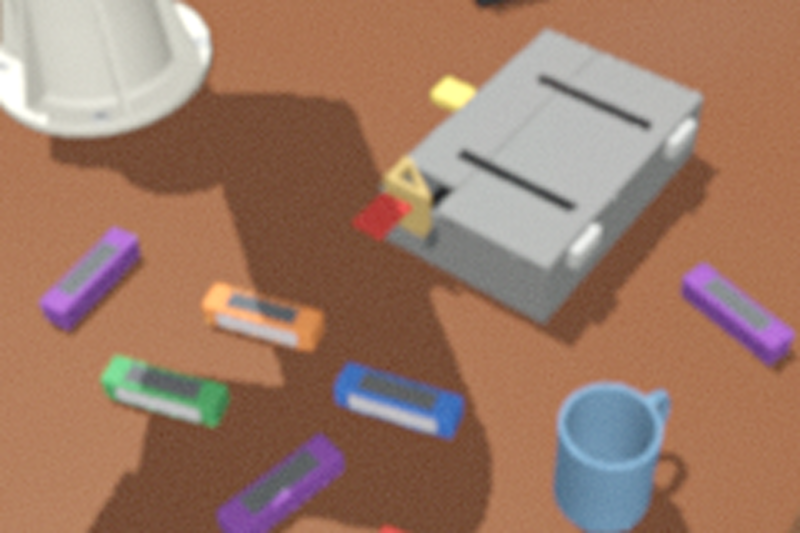

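View pics/c2.png

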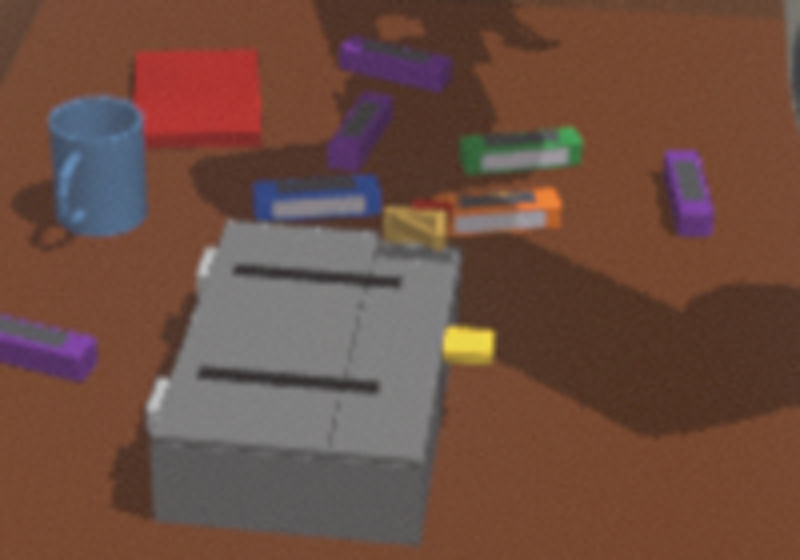

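The crops confirm it: orange at c1 (263,316), green at (165,390) and blue at (398,400) are the drives, and the purple ones are not meant. The case's yellow tab is at c1 (455,94), the pad at (381,216), and the catch side is -y.

```bash
python3 - <<'E'
from h import *
S=load("scene0.pkl");T=load("side0.pkl")
a=lambda x,y:(145+x*.3+0-.35,145+y*.3-.35)
b=lambda x,y:(190+x/4-.4,155+y/4-.4)
pr=lambda n,x:print(n,np.round(x,1))
p,e=tri(S,a(455,94),T,b(468,345));pr("tab",[*p,e])
p,e=tri(S,a(547,30),T,b(425,460));pr("nearleft top",[*p,e])
p,e=tri(S,a(702,97),T,b(152,437));pr("farleft top",[*p,e])
p,e=tri(S,a(545,265),T,b(228,222));pr("farright top",[*p,e])
pr("farright bot",plane(S,*a(545,322),0)); pr("nearleft bot",plane(T,*b(420,543),0));pr("farleft bot",plane(T,*b(155,520),0))
pr("pad",plane(S,*a(382,216),78))
for n,l,r_ in(("orange",(213,297),(316,330)),("green",(112,370),(222,404)),("blue",(345,377),(455,416))):
    A=plane(S,*a(*l),26);B=plane(S,*a(*r_),26);pr(n,[*((A+B)/2)[:2],np.linalg.norm(A-B),np.arctan2(*(B-A)[1::-1])*57.3])
pr("stapler",plane(S,303,137,40));pr("mug",plane(S,327,280,50));pr("purpleL",plane(S,172,228,26));pr("purpleB",plane(S,230,292,26))
E
```

```text
tab [418.2 102.2  77.3   2.5]
nearleft top [441.6 245.   77.5   3.8]
farleft top [630.2 236.6  76.6   1.3]
farright top [ 6.172e+02 -5.060e+01  7.940e+01  5.000e-01]
farright bot [620.1 -48.4   0. ]
nearleft bot [441.5 238.5   0. ]
farleft bot [631.1 232.5   0. ]
pad [459.9 -80.5  78. ]
orange [ 411.1 -201.1  106.1   12. ]
green [ 393.6 -312.5  108.2   14.1]
blue [ 567.9 -208.   104.4   10.6]
stapler [346.6 367.9  40. ]
mug [ 749.9 -172.6   50. ]
purpleL [ 247.7 -258.    26. ]
purpleB [ 545.1 -336.6   26. ]
```

play_rows([
  {"dp": [0, 0, 0], "turn": [0, 0, 0.907], "fingers": 0},
  {"dp": [0, 0, 0], "turn": [0, 0, 0.907], "fingers": 0},
  {"dp": [0, 0, 0], "turn": [0, 0, 0.907], "fingers": 0},
  {"dp": [0, 0, 0], "turn": [0, 0, 0.907], "fingers": 0},
  {"dp": [0, 0, 0], "turn": [0, 0, 0.907], "fingers": 0},
], force=30)

```text
clock: 0.52
eef_pos: [262.6, -566.8, 230.9]
tcp_rot: [-3.141, 0.0, -0.046]
contact_force: [0.2, 0.3, -0.2]
opening: 1.002
grasp_force: 0.0
```

play_rows([
  {"dp": [0.2, -0.95, 0], "turn": [0, 0, 0], "fingers": 0},
  {"dp": [0.2, -0.95, 0], "turn": [0, 0, 0], "fingers": 0},
  {"dp": [0.2, -0.95, 0], "turn": [0, 0, 0], "fingers": 0},
  {"dp": [0.2, -0.95, 0], "turn": [0, 0, 0], "fingers": 0},
  {"dp": [0.2, -0.95, 0], "turn": [0, 0, 0], "fingers": 0},
])

```text
clock: 0.93
eef_pos: [310.3, -377.0, 230.9]
tcp_rot: [-3.141, 0.0, -0.042]
contact_force: [0.8, -0.3, 0.7]
opening: 0.996
grasp_force: 0.0
```

play_rows([
  {"dp": [0.2, -0.95, 0], "turn": [0, 0, 0], "fingers": 0},
  {"dp": [0.2, -0.95, 0], "turn": [0, 0, 0], "fingers": 0},
  {"dp": [0.2, -0.95, 0], "turn": [0, 0, 0], "fingers": 0},
  {"dp": [0.2, -0.95, 0], "turn": [0, 0, 0], "fingers": 0},
  {"dp": [0.2, -0.95, 0], "turn": [0, 0, 0], "fingers": 0},
])

```text
clock: 1.35
eef_pos: [358.0, -188.9, 231.2]
tcp_rot: [-3.142, -0.0, -0.042]
contact_force: [0.7, -0.4, -0.3]
opening: 0.994
grasp_force: 0.0
```

play_rows([
  {"dp": [0.2, -0.95, 0], "turn": [0, 0, 0], "fingers": 0},
  {"dp": [0.2, -0.95, 0], "turn": [0, 0, 0], "fingers": 0},
  {"dp": [0.2, -0.95, 0], "turn": [0, 0, 0], "fingers": 0},
  {"dp": [0.2, -0.95, 0], "turn": [0, 0, 0], "fingers": 0},
  {"dp": [0.2, -0.95, 0], "turn": [0, 0, 0], "fingers": 0},
])

```text
clock: 1.77
eef_pos: [405.9, -0.6, 231.4]
tcp_rot: [3.142, -0.0, -0.041]
contact_force: [0.3, -0.8, 0.2]
opening: 1.004
grasp_force: 0.0
```

```bash
cat > go.py <<'E'
# usage: go.py x y z yaw -> remaining tool-frame shift (units of 40 mm) and turn (units of 6 deg)
import sys,numpy as np
from scipy.spatial.transform import Rotation as R
from rig import r
s=r.sense();q=R.from_euler("xyz",s["tcp_rot"]);p=np.array(s["eef_pos"])
print("t",round(s["clock"],2),"p",p.round(1),"rot",np.round(s["tcp_rot"],3),"F",np.round(s["contact_force"],1),"op",round(s["opening"],3),"g",round(s["grasp_force"],1))
if len(sys.argv)>4:
    x,y,z,w=map(float,sys.argv[1:5]);t=R.from_euler("xyz",[np.pi,0,w])
    print("turn",((q.inv()*t).as_rotvec()*180/np.pi/6).round(3),"dp_after_turn",(t.inv().apply(np.array([x,y,z])-p)/40).round(3),"dp_now",(q.inv().apply(np.array([x,y,z])-p)/40).round(3))
E
python3 go.py 410 102 150 -0.041; python3 - <<'E'
from h import *
from rig import r
f=r.grab_frame("wrist");pickle.dump(f,open("w1.pkl","wb"));cv2.imwrite("pics/w1.png",f["pixels"][:,:,::-1]);print(np.round(f["pose"],2).tolist(),f["fx"])
E
```

```text
t 1.77 p [405.9  -0.6 231.4] rot [ 3.142 -0.    -0.041] F [ 0.3 -0.8  0.2] op 1.004 g 0.0
turn [ 0.    -0.004 -0.002] dp_after_turn [-0.003 -2.567  2.034] dp_now [-0.004 -2.567  2.034]
[[-0.04, -0.95, -0.31, 485.11], [-1.0, 0.04, 0.01, -2.96], [-0.0, 0.31, -0.95, 373.11], [0.0, 0.0, 0.0, 1.0]] 334.1280450587253
```

View pics/w1.png

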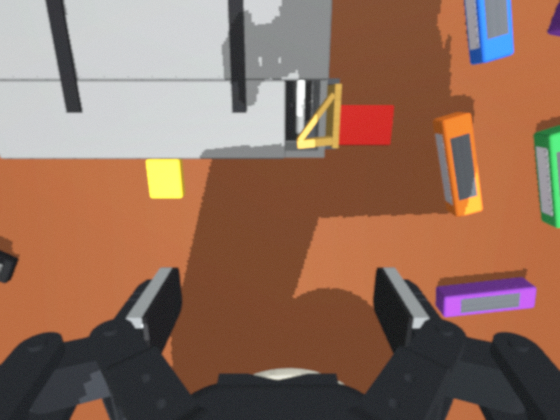

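The wrist view shows the lid tab at (165,179), the red pad at (367,125), the orange drive at (460,164), blue (489,25) and green (552,175, partly in view). I'll refine positions from it.

```bash
python3 - <<'E'
from h import *
f=load("w1.pkl")
pr=lambda n,x:print(n,np.round(x,1))
pr("tab",plane(f,165,178.5,80));pr("tab near",plane(f,165,198,80));pr("tab far",plane(f,165,159,80))
for u,v in((341,104),(393,105),(394,145),(342,145),(367,125)):pr("pad",plane(f,u,v,78))
pr("edge L",plane(f,5,157,77));pr("edge R",plane(f,325,157,77))
h=cv2.cvtColor(f["pixels"],cv2.COLOR_RGB2HSV);print(h[125,367],h[178,165],h[205,465],h[45,475])
for p in((436,120),(470,113),(482,208),(457,213)):pr("orange",plane(f,*p,26))
E
python3 go.py 412 102 130 -0.041
```

```text
tab [418.7 101.1  80. ]
tab near [400.4 103.8  80. ]
tab far [436.2  98.5  80. ]
pad [476.3 -56.4  78. ]
pad [ 473.7 -100.3   78. ]
pad [ 439.8 -103.4   78. ]
pad [441.7 -57.8  78. ]
pad [458. -79.  78.]
edge L [443.5 241.9  77. ]
edge R [431.6 -43.1  77. ]
[  2 208 208] [ 30 140 255] [ 14 200 246] [138   8 153]
orange [ 455.3 -161.8   26. ]
orange [ 460.7 -195.1   26. ]
orange [ 359. -222.   26.]
orange [ 354.3 -195.3   26. ]
t 1.82 p [407.6   5.  231.5] rot [-3.138e+00 -2.000e-03 -3.900e-02] F [ 1.1  2.4 -0.5] op 0.996 g 0.0
turn [-0.033 -0.015  0.017] dp_after_turn [ 0.011 -2.429  2.539] dp_now [ 0.012 -2.42   2.547]
```

play_rows([
  {"dp": [0.03, -0.81, 0.85], "turn": [0, 0, 0], "fingers": 0},
  {"dp": [0.03, -0.81, 0.85], "turn": [0, 0, 0], "fingers": 0},
  {"dp": [0.02, -0.81, 0.84], "turn": [0, 0, 0], "fingers": 0},
  {"dp": [0, 0, 0], "turn": [0, 0, 0], "fingers": 0.4},
  {"dp": [0, 0, 0], "turn": [0, 0, 0], "fingers": 0.4},
])

```text
clock: 2.23
eef_pos: [410.9, 84.4, 139.5]
tcp_rot: [3.141, 0.004, -0.038]
contact_force: [0.5, -0.5, 0.4]
opening: 0.753
grasp_force: 0.0
```

```bash
python3 go.py 414.5 102 55 -0.041
```

```text
t 2.23 p [410.9  84.4 139.5] rot [ 3.141  0.004 -0.038] F [ 0.5 -0.5  0.4] op 0.753 g 0.0
turn [0.01  0.039 0.03 ] dp_after_turn [ 0.071 -0.443  2.112] dp_now [ 0.081 -0.445  2.111]
```

play_rows([
  {"dp": [0.07, -0.44, 0.2], "turn": [0, 0.03, 0.03], "fingers": 0.35},
  {"dp": [0, 0, 0.5], "turn": [0, 0, 0], "fingers": 0.35},
  {"dp": [0, 0, 0.5], "turn": [0, 0, 0], "fingers": 0.35},
  {"dp": [0, 0, 0], "turn": [0, 0, 0], "fingers": 0.35},
])

```text
clock: 2.57
eef_pos: [415.0, 100.0, 91.7]
tcp_rot: [3.141, -0.001, -0.045]
contact_force: [-1.2, -0.8, -0.3]
opening: 0.651
grasp_force: 0.0
```

```bash
python3 go.py 414.5 102 55 -0.041
```

```text
t 2.57 p [415.  100.   91.7] rot [ 3.141e+00 -1.000e-03 -4.500e-02] F [-1.2 -0.8 -0.3] op 0.651 g 0.0
turn [ 0.009 -0.006 -0.036] dp_after_turn [-0.015 -0.049  0.917] dp_now [-0.016 -0.05   0.917]
```

play_rows([
  {"dp": [0, -0.04, 0.46], "turn": [0, 0, 0], "fingers": 0.35},
  {"dp": [0, 0, 0.46], "turn": [0, 0, 0], "fingers": 0.35},
  {"dp": [0, 0, 0], "turn": [0, 0, 0], "fingers": 0.35},
  {"dp": [0, 0, 0], "turn": [0, 0, 0], "fingers": 1},
  {"dp": [0, 0, 0], "turn": [0, 0, 0], "fingers": 1},
], force=30)

```text
clock: 2.98
eef_pos: [417.1, 102.4, 57.6]
tcp_rot: [-3.141, -0.004, -0.045]
contact_force: [0.8, 0.3, 0.9]
opening: 0.383
grasp_force: 0.0
```

play_rows([
  {"dp": [0, 0, 0], "turn": [0, 0, 0], "fingers": 1},
  {"dp": [0, 0, 0], "turn": [0, 0, 0], "fingers": 1},
  {"dp": [0, 0, 0], "turn": [0, 0, 0], "fingers": 1},
])

```text
clock: 3.23
eef_pos: [417.1, 101.6, 57.8]
tcp_rot: [3.14, -0.005, -0.043]
contact_force: [0.2, -11.6, 6.0]
opening: 0.343
grasp_force: 32.9
```

```bash
python3 go.py 414.5 102 55 -0.041; python3 - <<'E'
import numpy as np
# arc about hinge (628,93,70): grasp at r=214, angles from 0.02
a=np.arange(0.02,1.71,0.085);R=214
p=np.c_[-R*np.cos(a),R*np.sin(a)];print((np.diff(p,axis=0)/40*[1,-1]).round(2).tolist())
E
```

```text
t 3.23 p [417.1 101.6  57.8] rot [ 3.14  -0.005 -0.043] F [  0.2 -11.6   6. ] op 0.343 g 32.9
turn [ 0.012 -0.047 -0.021] dp_after_turn [-0.064 -0.007  0.071] dp_now [-0.065 -0.006  0.071]
[[0.03, -0.45], [0.07, -0.45], [0.1, -0.44], [0.14, -0.43], [0.18, -0.42], [0.21, -0.4], [0.25, -0.38], [0.28, -0.36], [0.31, -0.33], [0.33, -0.31], [0.36, -0.28], [0.38, -0.25], [0.4, -0.21], [0.42, -0.18], [0.43, -0.14], [0.44, -0.11], [0.45, -0.07], [0.45, -0.03], [0.45, 0.01]]
```

play_rows([
  {"dp": [0.03, 0, -0.45], "turn": [0, 0, 0], "fingers": 1},
  {"dp": [0.07, 0, -0.45], "turn": [0, 0, 0], "fingers": 1},
  {"dp": [0.1, 0, -0.44], "turn": [0, 0, 0], "fingers": 1},
  {"dp": [0.14, 0, -0.43], "turn": [0, 0, 0], "fingers": 1},
  {"dp": [0.18, 0, -0.42], "turn": [0, 0, 0], "fingers": 1},
])

```text
clock: 3.65
eef_pos: [437.5, 100.7, 146.2]
tcp_rot: [3.14, -0.006, -0.044]
contact_force: [6.6, -6.9, -7.8]
opening: 0.345
grasp_force: 31.9
```

play_rows([
  {"dp": [0.21, 0, -0.4], "turn": [0, 0, 0], "fingers": 1},
  {"dp": [0.25, 0, -0.38], "turn": [0, 0, 0], "fingers": 1},
  {"dp": [0, 0, 0], "turn": [0, 0, 0], "fingers": 1},
])

```text
clock: 3.9
eef_pos: [457.2, 99.9, 179.1]
tcp_rot: [3.14, -0.007, -0.044]
contact_force: [0.1, -4.7, -2.3]
opening: 0.342
grasp_force: 33.2
```

```bash
python3 - <<'E'
import numpy as np
a=.02+.085*7;print(628-214*np.cos(a),70+214*np.sin(a)-19)
E
python3 go.py 451 101 152 -0.041
```

```text
453.21048236322395 174.46912376907494
t 3.9 p [457.2  99.9 179.1] rot [ 3.14  -0.007 -0.044] F [ 0.1 -4.7 -2.3] op 0.342 g 33.2
turn [ 0.011 -0.068 -0.027] dp_after_turn [-0.155 -0.022  0.678] dp_now [-0.16  -0.022  0.677]
```

play_rows([
  {"dp": [0.28, 0, -0.35], "turn": [0, 0, 0], "fingers": 1},
  {"dp": [0.31, 0, -0.33], "turn": [0, 0, 0], "fingers": 1},
  {"dp": [0.33, 0, -0.3], "turn": [0, 0, 0], "fingers": 1},
  {"dp": [0.36, 0, -0.27], "turn": [0, 0, 0], "fingers": 1},
  {"dp": [0.38, 0, -0.24], "turn": [0, 0, 0], "fingers": 1},
])

```text
clock: 4.32
eef_pos: [520.8, 97.2, 236.7]
tcp_rot: [3.141, -0.003, -0.044]
contact_force: [1.2, -1.9, -7.8]
opening: 0.345
grasp_force: 33.5
```

play_rows([
  {"dp": [0.4, 0, -0.2], "turn": [0, 0, 0], "fingers": 1},
  {"dp": [0.42, 0, -0.17], "turn": [0, 0, 0], "fingers": 1},
  {"dp": [0.43, 0, -0.13], "turn": [0, 0, 0], "fingers": 1},
  {"dp": [0, 0, 0], "turn": [0, 0, 0], "fingers": 1},
])

```text
clock: 4.65
eef_pos: [573.2, 95.0, 257.7]
tcp_rot: [3.141, -0.006, -0.045]
contact_force: [-4.5, -3.2, 9.8]
opening: 0.343
grasp_force: 36.4
```

```bash
python3 go.py 649 93 261 -0.041
```

```text
t 4.65 p [573.2  95.  257.7] rot [ 3.141 -0.006 -0.045] F [-4.5 -3.2  9.8] op 0.343 g 36.4
turn [ 0.004 -0.058 -0.036] dp_after_turn [ 1.895 -0.027 -0.082] dp_now [ 1.896 -0.034 -0.07 ]
```

play_rows([
  {"dp": [0.42, 0, -0.12], "turn": [0, 0, 0], "fingers": 1},
  {"dp": [0.42, 0, -0.06], "turn": [0, 0, 0], "fingers": 1},
  {"dp": [0.42, 0, -0.02], "turn": [0, 0, 0], "fingers": 1},
  {"dp": [0.42, 0, 0.01], "turn": [0, 0, 0], "fingers": 1},
  {"dp": [0.3, 0, 0.04], "turn": [0, 0, 0], "fingers": 1},
])

```text
clock: 5.07
eef_pos: [650.5, 91.8, 263.3]
tcp_rot: [3.141, -0.004, -0.044]
contact_force: [-2.3, -1.9, 7.6]
opening: 0.344
grasp_force: 38.0
```

play_rows([
  {"dp": [0, 0, 0], "turn": [0, 0, 0], "fingers": 1},
  {"dp": [0, 0, 0], "turn": [0, 0, 0], "fingers": 1},
])

```text
clock: 5.23
eef_pos: [650.6, 91.8, 263.2]
tcp_rot: [3.141, -0.006, -0.045]
contact_force: [1.2, -0.9, 5.1]
opening: 0.35
grasp_force: 37.7
```

play_rows([
  {"dp": [0.08, 0, 0], "turn": [0, 0, 0], "fingers": 1},
  {"dp": [0, 0, 0], "turn": [0, 0, 0], "fingers": 0.4},
  {"dp": [0, 0, 0], "turn": [0, 0, 0], "fingers": 0.4},
  {"dp": [0, 0, 0], "turn": [0, 0, 0], "fingers": 0.4},
  {"dp": [0, 0, -0.5], "turn": [0, 0, 0], "fingers": 0.3},
])

```text
clock: 5.65
eef_pos: [651.0, 92.1, 277.6]
tcp_rot: [3.141, 0.003, -0.044]
contact_force: [-0.9, 0.0, -1.0]
opening: 0.699
grasp_force: 0.0
```

play_rows([
  {"dp": [0, 0, -0.7], "turn": [0, 0, 0], "fingers": 0.3},
  {"dp": [0, 0, -0.7], "turn": [0, 0, 0], "fingers": 0.3},
  {"dp": [-0.9, 0, 0], "turn": [0, 0, 0], "fingers": 0},
  {"dp": [-0.9, 0, 0], "turn": [0, 0, 0], "fingers": 0},
  {"dp": [-0.9, 0, 0], "turn": [0, 0, 0], "fingers": 0},
])

```text
clock: 6.07
eef_pos: [543.9, 97.2, 337.0]
tcp_rot: [-3.141, -0.003, -0.044]
contact_force: [0.3, -0.3, 0.2]
opening: 0.999
grasp_force: 0.0
```

play_rows([
  {"dp": [-0.9, 0, 0], "turn": [0, 0, 0], "fingers": 0},
  {"dp": [-0.9, 0, 0], "turn": [0, 0, 0], "fingers": 0},
  {"dp": [-0.9, 0.0, 0], "turn": [0, 0, 0], "fingers": 0},
  {"dp": [0, 0, 0], "turn": [0, 0, 0], "fingers": 0},
  {"dp": [0, 0, 0], "turn": [0, 0, 0], "fingers": 0},
])

```text
clock: 6.48
eef_pos: [435.9, 102.0, 337.2]
tcp_rot: [-3.141, -0.004, -0.043]
contact_force: [0.2, 0.2, 0.1]
opening: 1.0
grasp_force: 0.0
```

```bash
python3 go.py; python3 - <<'E'
from h import *
from rig import r
f=r.grab_frame("wrist");pickle.dump(f,open("w2.pkl","wb"));cv2.imwrite("pics/w2.png",f["pixels"][:,:,::-1])
E
```

```text
t 6.48 p [435.9 102.  337.2] rot [-3.141 -0.004 -0.043] F [0.2 0.2 0.1] op 1.0 g 0.0
```

View pics/w2.png

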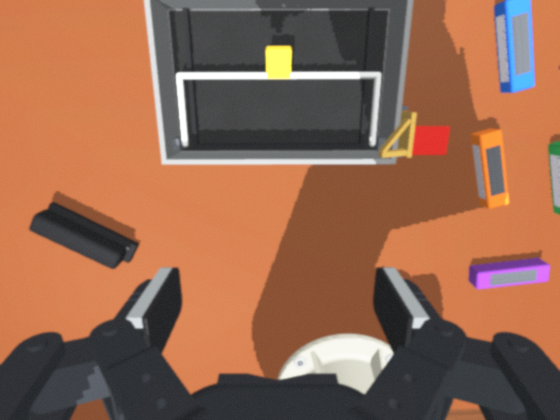

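The lid is open. The bar is down with its tab at (279,62), legs at columns 183 and 374, and the near rim at row ~163.

```bash
python3 - <<'E'
from h import *
f=load("w2.pkl")
pr=lambda n,x:print(n,np.round(x,1))
pr("tab",plane(f,278.5,61,42+5));pr("tab low end",plane(f,278.5,78,33))
pr("nl",plane(f,163,164,70));pr("nr",plane(f,397,164,70))
pr("nl in",plane(f,167,158,70));
pr("legL",plane(f,184,143,34));pr("legR",plane(f,374,143,34))
pr("barL",plane(f,180,75,34));pr("barR",plane(f,381,75,34))
pr("pad",plane(f,431,140,78))
E
python3 go.py 540 97 150 -0.041
```

```text
tab [555.8  96.6  47. ]
tab low end [537.5  97.4  33. ]
nl [442.3 244.7  70. ]
nr [429.6 -44.7  70. ]
nl in [449.5 238.7  70. ]
legL [462.6 225.6  34. ]
legR [451.6 -25.2  34. ]
barL [546.4 219.8  34. ]
barR [535.4 -30.1  34. ]
pad [458.4 -80.3  78. ]
t 6.53 p [437.3 102.  337.2] rot [-3.141 -0.005 -0.044] F [ 0.5 -0.8  1.1] op 1.003 g 0.0
turn [-0.005 -0.046 -0.025] dp_after_turn [2.571 0.021 4.681] dp_now [2.548 0.017 4.694]
```

```bash
python3 -c "
from rig import r;print(r.sense()['qpos'])"; python3 go.py 500 99.3 300 3.0976
```

```text
[ 2.26477254e-01 -2.80621242e-02  1.85524213e+00 -7.66129262e-04
  1.30956963e+00  1.84106480e+00]
t 6.53 p [437.3 102.  337.2] rot [-3.141 -0.005 -0.044] F [ 0.5 -0.8  1.1] op 1.003 g 0.0
turn [ 7.3000e-02 -9.0000e-03 -2.9996e+01] dp_after_turn [-1.569  0.     0.931] dp_now [1.565e+00 1.000e-03 9.390e-01]
```

play_rows([
  {"dp": [0, 0, 0], "turn": [0, 0, -1], "fingers": 0},
  {"dp": [0, 0, 0], "turn": [0, 0, -1], "fingers": 0},
  {"dp": [0, 0, 0], "turn": [0, 0, -1], "fingers": 0},
  {"dp": [0, 0, 0], "turn": [0, 0, -1], "fingers": 0},
  {"dp": [0, 0, 0], "turn": [0, 0, -1], "fingers": 0},
])

```text
clock: 6.95
eef_pos: [438.7, 101.9, 336.5]
tcp_rot: [3.14, -0.003, 0.484]
contact_force: [-0.4, -0.0, 0.3]
opening: 0.997
grasp_force: 0.0
```

play_rows([
  {"dp": [0, 0, 0], "turn": [0, 0, -1], "fingers": 0},
  {"dp": [0, 0, 0], "turn": [0, 0, -1], "fingers": 0},
  {"dp": [0, 0, 0], "turn": [0, 0, -1], "fingers": 0},
  {"dp": [0, 0, 0], "turn": [0, 0, -1], "fingers": 0},
  {"dp": [0, 0, 0], "turn": [0, 0, -1], "fingers": 0},
])

```text
clock: 7.37
eef_pos: [438.7, 101.9, 336.5]
tcp_rot: [3.139, -0.002, 1.008]
contact_force: [-0.1, -0.0, 1.1]
opening: 0.997
grasp_force: 0.0
```

play_rows([
  {"dp": [0, 0, 0], "turn": [0, 0, -1], "fingers": 0},
  {"dp": [0, 0, 0], "turn": [0, 0, -1], "fingers": 0},
  {"dp": [0, 0, 0], "turn": [0, 0, -1], "fingers": 0},
  {"dp": [0, 0, 0], "turn": [0, 0, -1], "fingers": 0},
  {"dp": [0, 0, 0], "turn": [0, 0, -1], "fingers": 0},
])

```text
clock: 7.78
eef_pos: [438.7, 101.8, 336.5]
tcp_rot: [3.138, -0.0, 1.531]
contact_force: [-0.6, 0.3, 0.3]
opening: 1.0
grasp_force: 0.0
```

play_rows([
  {"dp": [0, 0, 0], "turn": [0, 0, -1], "fingers": 0},
  {"dp": [0, 0, 0], "turn": [0, 0, -1], "fingers": 0},
  {"dp": [0, 0, 0], "turn": [0, 0, -1], "fingers": 0},
  {"dp": [0, 0, 0], "turn": [0, 0, -1], "fingers": 0},
  {"dp": [0, 0, 0], "turn": [0, 0, -1], "fingers": 0},
])

```text
clock: 8.2
eef_pos: [438.7, 101.9, 336.5]
tcp_rot: [3.139, 0.002, 2.055]
contact_force: [0.6, 0.4, -0.2]
opening: 0.997
grasp_force: 0.0
```

play_rows([
  {"dp": [0, 0, 0], "turn": [0, 0, -1], "fingers": 0},
  {"dp": [0, 0, 0], "turn": [0, 0, -1], "fingers": 0},
  {"dp": [0, 0, 0], "turn": [0, 0, -1], "fingers": 0},
  {"dp": [0, 0, 0], "turn": [0, 0, -1], "fingers": 0},
  {"dp": [0, 0, 0], "turn": [0, 0, -1], "fingers": 0},
])

```text
clock: 8.62
eef_pos: [438.7, 101.9, 336.5]
tcp_rot: [3.14, 0.003, 2.579]
contact_force: [-0.0, 0.2, -0.1]
opening: 1.002
grasp_force: 0.0
```

play_rows([
  {"dp": [0, 0, 0], "turn": [0, 0, -1], "fingers": 0},
  {"dp": [0, 0, 0], "turn": [0, 0, -1], "fingers": 0},
  {"dp": [0, 0, 0], "turn": [0, 0, -1], "fingers": 0},
  {"dp": [0, 0, 0], "turn": [0, 0, -1], "fingers": 0},
  {"dp": [0, 0, 0], "turn": [0, 0, -1], "fingers": 0},
])

```text
clock: 9.03
eef_pos: [438.7, 101.8, 336.5]
tcp_rot: [3.142, 0.003, 3.102]
contact_force: [0.9, 0.0, -1.2]
opening: 1.0
grasp_force: 0.0
```

```bash
python3 go.py 564 94.5 150 3.0976
```

```text
t 9.03 p [438.7 101.8 336.5] rot [3.142e+00 3.000e-03 3.102e+00] F [ 0.9  0.  -1.2] op 1.0 g 0.0
turn [0.    0.03  0.043] dp_after_turn [-3.138 -0.046  4.662] dp_now [-3.123 -0.06   4.672]
```

play_rows([
  {"dp": [-0.63, -0.01, 0.6], "turn": [0, 0.03, 0.04], "fingers": 0.35},
  {"dp": [-0.63, -0.01, 0.6], "turn": [0, 0, 0], "fingers": 0.35},
  {"dp": [-0.63, -0.01, 0.6], "turn": [0, 0, 0], "fingers": 0.35},
  {"dp": [-0.63, -0.01, 0.6], "turn": [0, 0, 0], "fingers": 0.35},
  {"dp": [-0.62, -0.01, 0.6], "turn": [0, 0, 0], "fingers": 0.35},
])

```text
clock: 9.45
eef_pos: [565.2, 93.6, 214.9]
tcp_rot: [3.141, 0.0, 3.093]
contact_force: [0.4, -0.3, 0.8]
opening: 0.653
grasp_force: 0.0
```

play_rows([
  {"dp": [0, 0, 0.6], "turn": [0, 0, 0], "fingers": 0.35},
  {"dp": [0, 0, 0.6], "turn": [0, 0, 0], "fingers": 0.35},
  {"dp": [0, 0, 0.6], "turn": [0, 0, 0], "fingers": 0.35},
  {"dp": [0, 0, 0], "turn": [0, 0, 0], "fingers": 0.35},
  {"dp": [0, 0, 0], "turn": [0, 0, 0], "fingers": 0.35},
])

```text
clock: 9.87
eef_pos: [562.8, 93.6, 143.4]
tcp_rot: [-3.141, -0.003, 3.093]
contact_force: [0.4, -0.3, 0.8]
opening: 0.651
grasp_force: 0.0
```

```bash
python3 go.py 564 94.5 29 3.0976; python3 - <<'E'
from h import *
from rig import r
f=r.grab_frame("wrist");pickle.dump(f,open("w3.pkl","wb"));cv2.imwrite("pics/w3.png",f["pixels"][:,:,::-1])
E
```

```text
t 9.87 p [562.8  93.6 143.4] rot [-3.141e+00 -3.000e-03  3.093e+00] F [ 0.4 -0.3  0.8] op 0.651 g 0.0
turn [-0.006 -0.028 -0.045] dp_after_turn [-0.03   0.024  2.86 ] dp_now [-0.038  0.026  2.86 ]
```

View pics/w3.png

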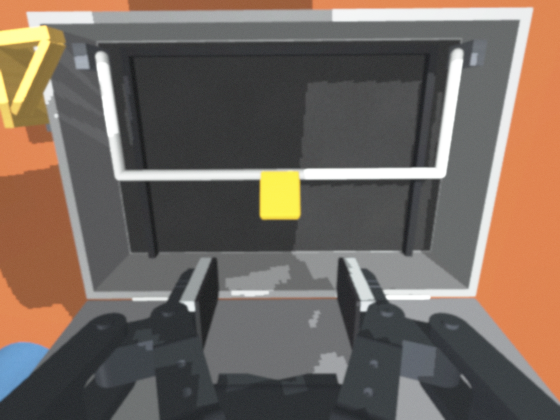

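The tab is at (280,195), centred between the fingers, so I'll descend.

play_rows([
  {"dp": [-0.03, 0.02, 0.6], "turn": [0, 0, -0.04], "fingers": 0.35},
  {"dp": [0, 0, 0.6], "turn": [0, 0, 0], "fingers": 0.35},
  {"dp": [0, 0, 0.6], "turn": [0, 0, 0], "fingers": 0.35},
  {"dp": [0, 0, 0.6], "turn": [0, 0, 0], "fingers": 0.35},
  {"dp": [0, 0, 0.45], "turn": [0, 0, 0], "fingers": 0.35},
])

```text
clock: 10.33
eef_pos: [565.5, 94.8, 31.1]
tcp_rot: [3.141, 0.002, 3.097]
contact_force: [0.2, 0.6, -0.1]
opening: 0.646
grasp_force: 0.0
```

play_rows([
  {"dp": [0, 0, 0], "turn": [0, 0, 0], "fingers": 0.35},
  {"dp": [0, 0, 0], "turn": [0, 0, 0], "fingers": 1},
  {"dp": [0, 0, 0], "turn": [0, 0, 0], "fingers": 1},
  {"dp": [0, 0, 0], "turn": [0, 0, 0], "fingers": 1},
  {"dp": [0, 0, 0], "turn": [0, 0, 0], "fingers": 1},
])

```text
clock: 10.75
eef_pos: [565.8, 95.2, 32.8]
tcp_rot: [3.14, 0.004, 3.097]
contact_force: [0.8, 4.0, 5.2]
opening: 0.342
grasp_force: 34.2
```

```bash
python3 go.py 564 94.5 29 3.0976; python3 - <<'E'
import numpy as np
a=np.r_[np.arange(0.153,1.9,0.1),1.953,2.023,2.063];R=109.2
p=np.c_[R*np.cos(a),R*np.sin(a)];print(len(a),(np.diff(p,axis=0)/40*[-1,-1]).round(2).tolist());print((p+[456,30-19]).round(1)[[5,10,15,-1]].tolist(),a[-4:])
E
```

```text
t 10.75 p [565.8  95.2  32.8] rot [3.14  0.004 3.097] F [0.8 4.  5.2] op 0.342 g 34.2
turn [ 0.012  0.037 -0.002] dp_after_turn [ 0.045 -0.02   0.095] dp_now [ 0.045 -0.02   0.095]
21 [[0.06, -0.27], [0.08, -0.26], [0.11, -0.25], [0.13, -0.24], [0.15, -0.22], [0.18, -0.21], [0.2, -0.19], [0.21, -0.17], [0.23, -0.15], [0.24, -0.12], [0.25, -0.1], [0.26, -0.07], [0.27, -0.05], [0.27, -0.02], [0.27, 0.01], [0.27, 0.04], [0.27, 0.06], [0.26, 0.09], [0.17, 0.08], [0.1, 0.05]]
[[542.7, 77.3], [500.3, 110.8], [447.0, 119.8], [404.4, 107.2]] [1.853 1.953 2.023 2.063]
```

play_rows([
  {"dp": [0.06, 0, -0.27], "turn": [0, 0, 0], "fingers": 1},
  {"dp": [0.09, 0, -0.27], "turn": [0, 0, 0], "fingers": 1},
  {"dp": [0.12, 0, -0.25], "turn": [0, 0, 0], "fingers": 1},
  {"dp": [0.14, 0, -0.24], "turn": [0, 0, 0], "fingers": 1},
  {"dp": [0.16, 0, -0.22], "turn": [0, 0, 0], "fingers": 1},
], force=40)

```text
clock: 11.17
eef_pos: [542.3, 96.2, 81.9]
tcp_rot: [3.14, 0.003, 3.097]
contact_force: [3.2, 4.9, -9.0]
opening: 0.34
grasp_force: 40.1
```

play_rows([
  {"dp": [0.19, 0, -0.21], "turn": [0, 0, 0], "fingers": 1},
  {"dp": [0.21, 0, -0.19], "turn": [0, 0, 0], "fingers": 1},
  {"dp": [0.22, 0, -0.17], "turn": [0, 0, 0], "fingers": 1},
  {"dp": [0.24, 0, -0.14], "turn": [0, 0, 0], "fingers": 1},
  {"dp": [0, 0, 0], "turn": [0, 0, 0], "fingers": 1},
])

```text
clock: 11.58
eef_pos: [507.6, 97.7, 111.0]
tcp_rot: [3.14, 0.004, 3.097]
contact_force: [4.7, 3.1, -5.3]
opening: 0.335
grasp_force: 40.4
```

```bash
python3 go.py; python3 - <<'E'
from rig import r
import numpy as np
p=r.sense()["eef_pos"];x,z=p[0]-456,p[2]-11;print(np.hypot(x,z),np.arctan2(z,x)-.196)
E
```

```text
t 11.58 p [507.6  97.7 111. ] rot [3.14  0.004 3.097] F [ 4.7  3.1 -5.3] op 0.335 g 40.4
112.50757092041104 0.8984685875670451
```

play_rows([
  {"dp": [0.25, 0, -0.12], "turn": [0, 0, 0], "fingers": 1},
  {"dp": [0.26, 0, -0.09], "turn": [0, 0, 0], "fingers": 1},
  {"dp": [0.27, 0, -0.07], "turn": [0, 0, 0], "fingers": 1},
  {"dp": [0.28, 0, -0.04], "turn": [0, 0, 0], "fingers": 1},
  {"dp": [0.28, 0, -0.01], "turn": [0, 0, 0], "fingers": 1},
])

```text
clock: 12.0
eef_pos: [456.7, 99.8, 124.5]
tcp_rot: [3.14, 0.008, 3.098]
contact_force: [9.1, -1.6, 0.7]
opening: 0.334
grasp_force: 39.4
```

play_rows([
  {"dp": [0.28, 0, 0.02], "turn": [0, 0, 0], "fingers": 1},
  {"dp": [0.28, 0, 0.05], "turn": [0, 0, 0], "fingers": 1},
  {"dp": [0.27, 0, 0.07], "turn": [0, 0, 0], "fingers": 1},
  {"dp": [0.26, 0, 0.1], "turn": [0, 0, 0], "fingers": 1},
  {"dp": [0, 0, 0], "turn": [0, 0, 0], "fingers": 1},
])

```text
clock: 12.42
eef_pos: [410.5, 101.8, 114.7]
tcp_rot: [3.14, 0.004, 3.097]
contact_force: [-1.7, 0.6, 16.1]
opening: 0.329
grasp_force: 25.5
```

```bash
cat > phi.py <<'E'
from rig import r
import numpy as np
s=r.sense();p=s["eef_pos"];x,z=p[0]-456,p[2]-11;print(np.hypot(x,z),np.arctan2(z,x)-.196,p.round(1) if hasattr(p,'round') else p,np.round(s["contact_force"],1),s["opening"])
E
python3 phi.py
```

```text
113.19625697986913 1.788330611790526 [410.5 101.8 114.7] [-1.7  0.6 16.1] 0.32917544178405644
```

play_rows([
  {"dp": [0.13, 0, 0.04], "turn": [0, 0, 0], "fingers": 1},
  {"dp": [0.12, 0, 0.04], "turn": [0, 0, 0], "fingers": 1},
  {"dp": [0, 0, 0], "turn": [0, 0, 0], "fingers": 1},
  {"dp": [0, 0, 0], "turn": [0, 0, 0], "fingers": 1},
])

```text
clock: 12.75
eef_pos: [401.6, 102.1, 111.3]
tcp_rot: [3.141, 0.004, 3.098]
contact_force: [-0.7, 0.3, 12.4]
opening: 0.322
grasp_force: 39.0
```

```bash
python3 phi.py;  python3 - <<'E'
from h import *
from rig import r
f=r.grab_frame("side");pickle.dump(f,open("s3.pkl","wb"))
a=cv2.resize(f["pixels"][130:300,180:420],(800,567),interpolation=cv2.INTER_CUBIC);cv2.imwrite("pics/s3.png",a[:,:,::-1])
E
```

```text
114.14419921850134 1.871653873285856 [401.6 102.1 111.3] [-0.7  0.3 12.4] 0.3224014036197017
```

View pics/s3.png

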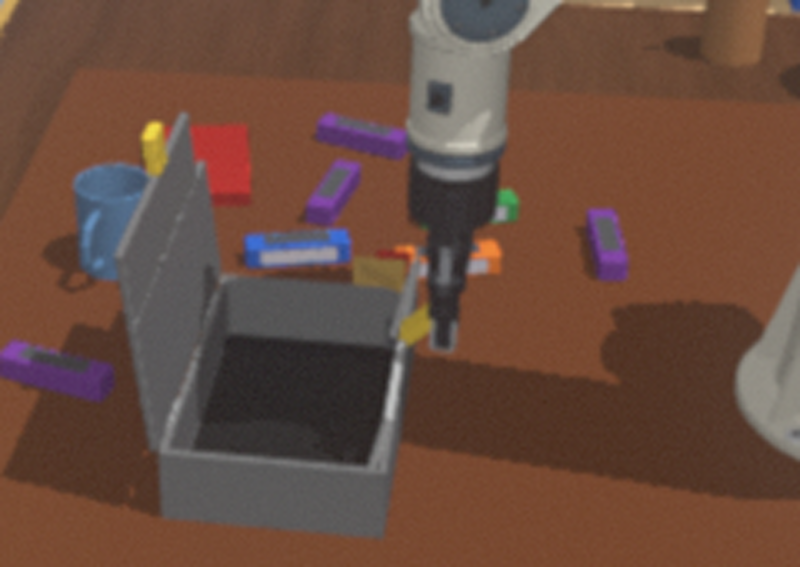

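The side view shows the bar back past the near rim (tab at crop (418,323)) with the lid fully back. I'll ease it onto the catch and release.

play_rows([
  {"dp": [-0.1, 0, -0.06], "turn": [0, 0, 0], "fingers": 1},
  {"dp": [-0.1, 0, -0.06], "turn": [0, 0, 0], "fingers": 1},
  {"dp": [-0.06, 0, -0.03], "turn": [0, 0, 0], "fingers": 1},
  {"dp": [0, 0, 0], "turn": [0, 0, 0], "fingers": 1},
  {"dp": [0, 0, 0], "turn": [0, 0, 0], "fingers": 1},
])

```text
clock: 13.22
eef_pos: [408.1, 101.7, 114.7]
tcp_rot: [3.141, -0.005, 3.096]
contact_force: [-3.5, 9.1, -10.7]
opening: 0.318
grasp_force: 41.9
```

```bash
python3 phi.py
```

```text
114.27659041025585 1.807780285996455 [408.1 101.7 114.7] [ -3.5   9.1 -10.7] 0.3181091426958564
```

play_rows([
  {"dp": [0, 0, 0], "turn": [0, 0, 0], "fingers": 0.5},
  {"dp": [0, 0, 0], "turn": [0, 0, 0], "fingers": 0.4},
  {"dp": [0, 0, 0], "turn": [0, 0, 0], "fingers": 0.4},
  {"dp": [0, 0, 0], "turn": [0, 0, 0], "fingers": 0.4},
])

```text
clock: 13.55
eef_pos: [410.5, 101.2, 115.9]
tcp_rot: [-3.142, 0.001, 3.097]
contact_force: [-0.5, 0.3, -0.2]
opening: 0.6
grasp_force: 0.0
```

play_rows([
  {"dp": [0.1, 0, -0.4], "turn": [0, 0, 0], "fingers": 0.35},
  {"dp": [0.1, 0, -0.8], "turn": [0, 0, 0], "fingers": 0.3},
  {"dp": [0.1, 0, -0.8], "turn": [0, 0, 0], "fingers": 0.2},
  {"dp": [0, 0, -0.8], "turn": [0, 0, 0], "fingers": 0},
  {"dp": [0, 0, -0.8], "turn": [0, 0, 0], "fingers": 0},
])

```text
clock: 13.97
eef_pos: [397.7, 101.6, 261.4]
tcp_rot: [-3.141, 0.0, 3.097]
contact_force: [1.7, 0.3, 0.4]
opening: 1.0
grasp_force: 0.0
```

play_rows([
  {"dp": [0, -0.95, -0.3], "turn": [0, 0, 0], "fingers": 0},
  {"dp": [0, -0.95, -0.3], "turn": [0, 0, 0], "fingers": 0},
  {"dp": [0, -0.95, 0], "turn": [0, 0, 0], "fingers": 0},
  {"dp": [0, -0.95, 0], "turn": [0, 0, 0], "fingers": 0},
  {"dp": [0, -0.95, 0], "turn": [0, 0, 0], "fingers": 0},
])

```text
clock: 14.38
eef_pos: [389.5, -89.7, 284.4]
tcp_rot: [-3.141, 0.002, 3.098]
contact_force: [1.7, -0.2, 0.3]
opening: 1.002
grasp_force: 0.0
```

play_rows([
  {"dp": [0, -0.95, 0], "turn": [0, 0, 0], "fingers": 0},
  {"dp": [0, -0.95, 0], "turn": [0, 0, 0], "fingers": 0},
  {"dp": [0, -0.8, 0], "turn": [0, 0, 0], "fingers": 0},
  {"dp": [0, 0, 0], "turn": [0, 0, 0], "fingers": 0},
  {"dp": [0, 0, 0], "turn": [0, 0, 0], "fingers": 0},
])

```text
clock: 14.8
eef_pos: [384.6, -197.3, 283.6]
tcp_rot: [-3.142, -0.0, 3.094]
contact_force: [-0.5, 0.1, 0.4]
opening: 1.001
grasp_force: 0.0
```

```bash
python3 go.py;  python3 - <<'E'
from h import *
from rig import r
f=r.grab_frame("side");g=r.grab_frame("wrist");pickle.dump(f,open("s4.pkl","wb"));pickle.dump(g,open("w4.pkl","wb"))
a=cv2.resize(f["pixels"][150:300,180:380],(560,420),interpolation=cv2.INTER_CUBIC)
a=np.vstack([a[:400:1,:],]);b=cv2.resize(g["pixels"],(240,180))
c=np.zeros((420,800,3),np.uint8);c[:400,:560]=a;c[:180,560:]=b;cv2.imwrite("pics/s4.png",c[:,:,::-1])
E
```

```text
t 14.8 p [ 384.6 -197.3  283.6] rot [-3.142 -0.     3.094] F [-0.5  0.1  0.4] op 1.001 g 0.0
```

View pics/s4.png

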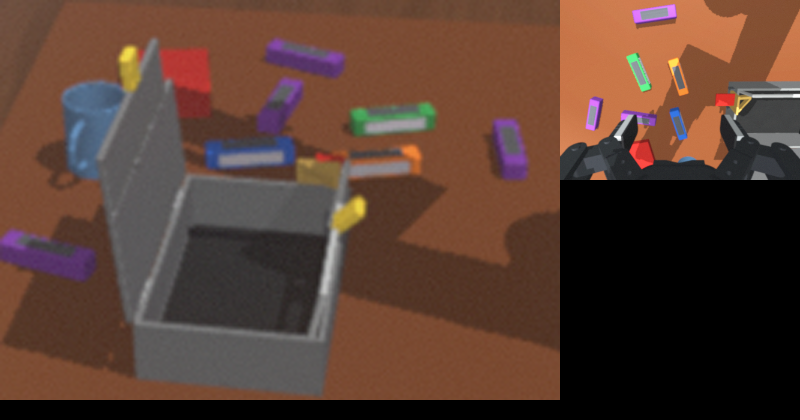

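The bar is hooked (tab at (349,214), up and leaning back) and the lid is back. The wrist inset shows green, orange and blue, which I'll measure now.

```bash
cat > drv.py <<'E'
from h import *
import sys
RNG={"orange":((8,120,130),(20,255,255)),"green":((55,90,60),(85,255,255)),"blue":((105,130,70),(119,255,255))}
def find(f,c,z=24,lo=1500):
    h=cv2.cvtColor(f["pixels"],cv2.COLOR_RGB2HSV);m=cv2.inRange(h,*RNG[c]); 
    m=cv2.morphologyEx(m,cv2.MORPH_OPEN,np.ones((2,2)));k=cv2.dilate(m,np.ones((21,21)))
    n,l,st,ce=cv2.connectedComponentsWithStats(k);out=[]
    for i in range(1,n):
        v,u=np.nonzero((l==i)&(m>0))
        if len(u)<60: continue
        P=np.array([plane(f,a,b,z)[:2] for a,b in zip(u,v)],np.float32)
        (x,y),(w,hh),a=cv2.minAreaRect(P)
        if w<hh:w,hh,a=hh,w,a+90
        a=(a+90)%180-90
        if 80<w<140 and 15<hh<60: out.append((c,[round(t,1) for t in (x,y,w,hh,a)],"yaw",round(np.radians(a),3),"px",ce[i].round().tolist()))
    return out
if __name__=="__main__":
    f=load(sys.argv[1])
    for c in RNG:print(*find(f,c),sep="\n")
E
python3 drv.py w4.pkl; python3 go.py 411 -197 120 3.31
```

```text
('green', [387.2, -305.7, 108.9, 33.2, 15.9], 'yaw', np.float64(0.277), 'px', [185.0, 169.0])
('blue', [560.4, -202.8, 118.0, 30.4, 12.9], 'yaw', np.float64(0.226), 'px', [277.0, 289.0])
t 14.9 p [ 384.8 -195.4  283.5] rot [ 3.141 -0.     3.097] F [ 0.4 -1.2  0.2] op 1.0 g 0.0
turn [ 5.000e-03 -2.000e-03 -2.036e+00] dp_after_turn [-0.64  -0.15   4.087] dp_now [-0.658 -0.013  4.087]
```

```bash
python3 - <<'E'
from h import *
f=load("w4.pkl");h=cv2.cvtColor(f["pixels"],cv2.COLOR_RGB2HSV)
print(h[180,240],h[150,268],h[155,265],h[212,282],h[120,230],h[200,320])
import drv
for s in(140,160,180,200):
  for hl in (9,12):
    drv.RNG["orange"]=((hl,s,180),(19,255,255));print(s,hl,*drv.find(f,"orange"))
E
```

```text
[ 11 163 200] [ 25 169 255] [ 17 132 254] [ 14 200 250] [ 11 159 204] [ 11 155 132]
140 9
140 12 ('orange', [405.2, -195.5, 112.1, 31.4, 14.6], 'yaw', np.float64(0.255), 'px', [276.0, 179.0])
160 9
160 12 ('orange', [405.2, -195.5, 112.1, 31.4, 14.6], 'yaw', np.float64(0.255), 'px', [276.0, 179.0])
180 9 ('orange', [405.4, -195.9, 112.7, 32.0, 14.1], 'yaw', np.float64(0.246), 'px', [276.0, 180.0])
180 12 ('orange', [405.3, -195.9, 112.1, 31.3, 14.2], 'yaw', np.float64(0.248), 'px', [276.0, 179.0])
200 9
200 12
```

```bash
python3 go.py 405.2 -195.7 60 3.392
```

```text
t 14.9 p [ 384.8 -195.4  283.5] rot [ 3.141 -0.     3.097] F [ 0.4 -1.2  0.2] op 1.0 g 0.0
turn [ 5.000e-03 -2.000e-03 -2.819e+00] dp_after_turn [-0.493 -0.135  5.587] dp_now [-0.513  0.012  5.587]
```

play_rows([
  {"dp": [0, 0, 0], "turn": [0, 0, -0.94], "fingers": 0.4},
  {"dp": [0, 0, 0], "turn": [0, 0, -0.94], "fingers": 0.4},
  {"dp": [0, 0, 0], "turn": [0, 0, -0.94], "fingers": 0.4},
  {"dp": [-0.25, -0.07, 0.7], "turn": [0, 0, 0], "fingers": 0.4},
  {"dp": [-0.24, -0.07, 0.7], "turn": [0, 0, 0], "fingers": 0.4},
])

```text
clock: 15.32
eef_pos: [406.9, -195.5, 228.5]
tcp_rot: [-3.139, 0.004, -2.888]
contact_force: [-0.6, -0.5, -0.4]
opening: 0.6
grasp_force: 0.0
```

play_rows([
  {"dp": [0, 0, 0.85], "turn": [0, 0, 0], "fingers": 0.4},
  {"dp": [0, 0, 0.85], "turn": [0, 0, 0], "fingers": 0.4},
  {"dp": [0, 0, 0.85], "turn": [0, 0, 0], "fingers": 0.4},
  {"dp": [0, 0, 0.85], "turn": [0, 0, 0], "fingers": 0.4},
  {"dp": [0, 0, 0], "turn": [0, 0, 0], "fingers": 0.4},
])

```text
clock: 15.73
eef_pos: [402.0, -193.2, 86.8]
tcp_rot: [3.136, -0.007, -2.888]
contact_force: [-1.5, 0.7, -0.1]
opening: 0.6
grasp_force: 0.0
```

play_rows([
  {"dp": [0, 0, 0], "turn": [0, 0, 0], "fingers": 0.4},
])

```text
clock: 15.82
eef_pos: [404.5, -194.7, 90.9]
tcp_rot: [3.139, -0.003, -2.889]
contact_force: [1.1, 0.2, -0.9]
opening: 0.598
grasp_force: 0.0
```

```bash
python3 go.py 405.2 -195.7 4 3.392; python3 - <<'E'
from h import *
from rig import r
import drv
g=r.grab_frame("wrist");pickle.dump(g,open("w5.pkl","wb"));drv.RNG["orange"]=((9,180,180),(19,255,255))
print(drv.find(g,"orange"));cv2.imwrite("pics/w5.png",g["pixels"][:,:,::-1])
E
```

```text
t 15.82 p [ 404.5 -194.7   90.9] rot [ 3.139e+00 -3.000e-03 -2.889e+00] F [ 1.1  0.2 -0.9] op 0.598 g 0.0
turn [ 0.026 -0.029  0.023] dp_after_turn [-0.012 -0.029  2.172] dp_now [-0.018 -0.035  2.172]
[('orange', [404.1, -196.2, 111.8, 30.4, 14.6], 'yaw', np.float64(0.255), 'px', [273.0, 214.0])]
```

View pics/w5.png

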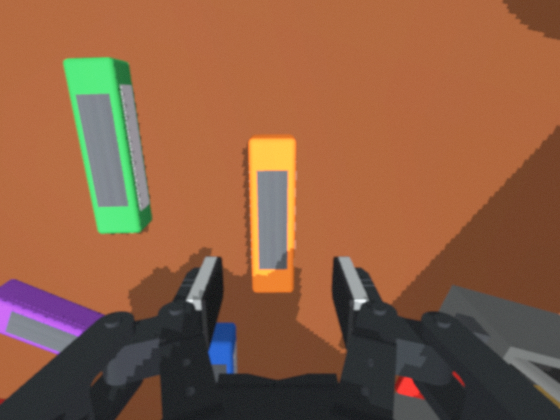

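The orange drive at (273,214) is centred between the fingers and parallel to them.

play_rows([
  {"dp": [-0.02, -0.04, 0.6], "turn": [0, 0, 0], "fingers": 0.4},
  {"dp": [0, 0, 0.6], "turn": [0, 0, 0], "fingers": 0.4},
  {"dp": [0, 0, 0.5], "turn": [0, 0, 0], "fingers": 0.4},
  {"dp": [0, 0, 0.3], "turn": [0, 0, 0], "fingers": 0.4},
  {"dp": [0, 0, 0.15], "turn": [0, 0, 0], "fingers": 0.4},
])

```text
clock: 16.28
eef_pos: [407.9, -198.0, 6.5]
tcp_rot: [-3.14, 0.002, -2.89]
contact_force: [0.5, -0.6, 0.1]
opening: 0.602
grasp_force: 0.0
```

play_rows([
  {"dp": [0, 0, 0], "turn": [0, 0, 0], "fingers": 0.4},
  {"dp": [0, 0, 0], "turn": [0, 0, 0], "fingers": 1},
  {"dp": [0, 0, 0], "turn": [0, 0, 0], "fingers": 1},
  {"dp": [0, 0, 0], "turn": [0, 0, 0], "fingers": 1},
  {"dp": [0, 0, 0], "turn": [0, 0, 0], "fingers": 1},
], force=50)

```text
clock: 16.7
eef_pos: [407.8, -198.2, 7.3]
tcp_rot: [-3.14, 0.002, -2.891]
contact_force: [-0.4, 0.7, 8.5]
opening: 0.343
grasp_force: 49.7
```

```bash
python3 go.py 405.2 -195.7 200 3.392
```

```text
t 16.7 p [ 407.8 -198.2    7.3] rot [-3.140e+00  2.000e-03 -2.891e+00] F [-0.4  0.7  8.5] op 0.343 g 49.7
turn [-0.016  0.021  0.006] dp_after_turn [ 0.047  0.076 -4.818] dp_now [ 0.036  0.068 -4.818]
```

play_rows([
  {"dp": [0, 0, -0.4], "turn": [0, 0, 0], "fingers": 1},
  {"dp": [0, 0, -0.8], "turn": [0, 0, 0], "fingers": 1},
  {"dp": [0, 0, -0.9], "turn": [0, 0, 0], "fingers": 1},
  {"dp": [0, 0, -0.9], "turn": [0, 0, 0], "fingers": 1},
  {"dp": [0, 0, -0.9], "turn": [0, 0, 0], "fingers": 1},
])

```text
clock: 17.12
eef_pos: [406.2, -197.5, 164.3]
tcp_rot: [-3.141, 0.001, -2.891]
contact_force: [1.6, -0.2, -1.9]
opening: 0.337
grasp_force: 50.6
```

play_rows([
  {"dp": [0, 0, -0.9], "turn": [0, 0, 0], "fingers": 1},
  {"dp": [0, 0, 0], "turn": [0, 0, 0.94], "fingers": 1},
  {"dp": [0, 0, 0], "turn": [0, 0, 0.94], "fingers": 1},
  {"dp": [0, 0, 0], "turn": [0, 0, 0.94], "fingers": 1},
  {"dp": [0, 0, 0], "turn": [0, 0, 0], "fingers": 1},
])

```text
clock: 17.53
eef_pos: [406.6, -197.7, 198.8]
tcp_rot: [-3.141, 0.002, 3.093]
contact_force: [0.0, 0.2, -2.5]
opening: 0.337
grasp_force: 50.8
```

```bash
python3 go.py 543.7 157.5 200 3.0976
```

```text
t 17.53 p [ 406.6 -197.7  198.8] rot [-3.141e+00  2.000e-03  3.093e+00] F [ 0.   0.2 -2.5] op 0.337 g 50.8
turn [-0.007  0.016 -0.045] dp_after_turn [-3.035  9.022 -0.029] dp_now [-2.993  9.036 -0.03 ]
```

play_rows([
  {"dp": [-0.25, 0.75, 0], "turn": [0, 0, -0.045], "fingers": 1},
  {"dp": [-0.25, 0.75, 0], "turn": [0, 0, 0], "fingers": 1},
  {"dp": [-0.25, 0.75, 0], "turn": [0, 0, 0], "fingers": 1},
  {"dp": [-0.25, 0.75, 0], "turn": [0, 0, 0], "fingers": 1},
  {"dp": [-0.25, 0.75, 0], "turn": [0, 0, 0], "fingers": 1},
])

```text
clock: 17.95
eef_pos: [462.7, -48.5, 198.1]
tcp_rot: [-3.142, 0.001, 3.105]
contact_force: [1.2, -0.9, -3.1]
opening: 0.34
grasp_force: 50.8
```

play_rows([
  {"dp": [-0.25, 0.75, 0], "turn": [0, 0, 0], "fingers": 1},
  {"dp": [-0.25, 0.75, 0], "turn": [0, 0, 0], "fingers": 1},
  {"dp": [-0.25, 0.75, 0], "turn": [0, 0, 0], "fingers": 1},
  {"dp": [-0.25, 0.75, 0], "turn": [0, 0, 0], "fingers": 1},
  {"dp": [-0.25, 0.75, 0], "turn": [0, 0, 0], "fingers": 1},
])

```text
clock: 18.37
eef_pos: [518.6, 99.7, 198.1]
tcp_rot: [3.142, 0.0, 3.106]
contact_force: [1.0, -1.4, -3.3]
opening: 0.338
grasp_force: 50.8
```

play_rows([
  {"dp": [-0.26, 0.75, 0], "turn": [0, 0, 0], "fingers": 1},
  {"dp": [-0.26, 0.75, 0], "turn": [0, 0, 0], "fingers": 1},
  {"dp": [0, 0, 0], "turn": [0, 0, 0], "fingers": 1},
  {"dp": [0, 0, 0], "turn": [0, 0, 0], "fingers": 1},
])

```text
clock: 18.7
eef_pos: [541.7, 158.5, 197.7]
tcp_rot: [-3.142, -0.0, 3.107]
contact_force: [-0.3, -0.6, -3.2]
opening: 0.338
grasp_force: 50.9
```

```bash
python3 go.py 543.7 157.5 13 3.0976; python3 - <<'E'
from h import *
from rig import r
g=r.grab_frame("wrist");pickle.dump(g,open("w6.pkl","wb"));cv2.imwrite("pics/w6.png",g["pixels"][:,:,::-1])
E
```

```text
t 18.7 p [541.7 158.5 197.7] rot [-3.142 -0.     3.107] F [-0.3 -0.6 -3.2] op 0.338 g 50.9
turn [-0.    -0.     0.094] dp_after_turn [-0.052 -0.022  4.617] dp_now [-0.052 -0.022  4.617]
```

View pics/w6.png

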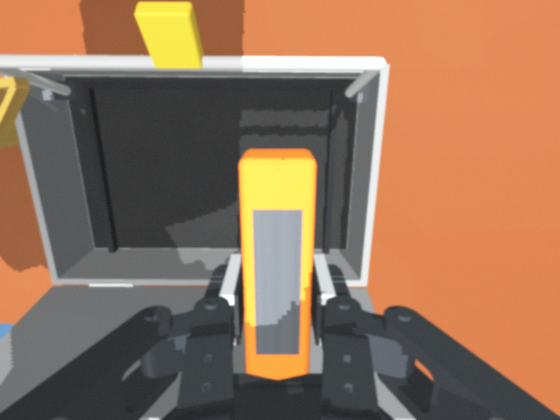

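The orange drive is held straight, at (278,260), and hangs over the left part of the bay, so I'll lower it.

play_rows([
  {"dp": [-0.05, -0.02, 0.9], "turn": [0, 0, 0.09], "fingers": 1},
  {"dp": [0, 0, 0.9], "turn": [0, 0, 0], "fingers": 1},
  {"dp": [0, 0, 0.9], "turn": [0, 0, 0], "fingers": 1},
  {"dp": [0, 0, 0.8], "turn": [0, 0, 0], "fingers": 1},
  {"dp": [0, 0, 0.5], "turn": [0, 0, 0], "fingers": 1},
])

```text
clock: 19.17
eef_pos: [541.3, 154.3, 34.8]
tcp_rot: [-3.14, -0.004, 3.093]
contact_force: [0.1, -0.6, -2.5]
opening: 0.341
grasp_force: 50.8
```

play_rows([
  {"dp": [0, 0, 0.2], "turn": [0, 0, 0], "fingers": 1},
  {"dp": [0, 0, 0.2], "turn": [0, 0, 0], "fingers": 1},
  {"dp": [0, 0, 0], "turn": [0, 0, 0], "fingers": 1},
  {"dp": [0, 0, 0], "turn": [0, 0, 0], "fingers": 1},
])

```text
clock: 19.5
eef_pos: [544.2, 156.1, 22.5]
tcp_rot: [3.141, 0.001, 3.093]
contact_force: [0.1, -0.3, -2.6]
opening: 0.339
grasp_force: 50.8
```

```bash
python3 go.py 543.7 157.5 13.3 3.0976
```

```text
t 19.5 p [544.2 156.1  22.5] rot [3.141e+00 1.000e-03 3.093e+00] F [ 0.1 -0.3 -2.6] op 0.339 g 50.8
turn [ 0.003  0.011 -0.048] dp_after_turn [0.015 0.035 0.231] dp_now [0.016 0.035 0.231]
```

play_rows([
  {"dp": [0.01, 0.03, 0.12], "turn": [0, 0, -0.05], "fingers": 1},
  {"dp": [0, 0, 0.1], "turn": [0, 0, 0], "fingers": 1},
  {"dp": [0, 0, 0], "turn": [0, 0, 0], "fingers": 1},
  {"dp": [0, 0, 0], "turn": [0, 0, 0], "fingers": 1},
])

```text
clock: 19.83
eef_pos: [544.0, 157.9, 13.4]
tcp_rot: [3.141, 0.002, 3.098]
contact_force: [0.4, -0.9, 0.2]
opening: 0.339
grasp_force: 51.2
```

play_rows([
  {"dp": [0, 0, 0], "turn": [0, 0, 0], "fingers": 0.5},
  {"dp": [0, 0, 0], "turn": [0, 0, 0], "fingers": 0.45},
  {"dp": [0, 0, 0], "turn": [0, 0, 0], "fingers": 0.45},
  {"dp": [0, 0, 0], "turn": [0, 0, 0], "fingers": 0.45},
])

```text
clock: 20.17
eef_pos: [543.2, 157.5, 12.8]
tcp_rot: [3.142, -0.0, 3.098]
contact_force: [-0.1, 0.4, 0.6]
opening: 0.548
grasp_force: 0.0
```

play_rows([
  {"dp": [0, 0, -0.5], "turn": [0, 0, 0], "fingers": 0.45},
  {"dp": [0, 0, -0.9], "turn": [0, 0, 0], "fingers": 0.4},
  {"dp": [0, 0, -0.9], "turn": [0, 0, 0], "fingers": 0.4},
  {"dp": [0, 0, -0.9], "turn": [0, 0, 0], "fingers": 0.4},
  {"dp": [0, 0, -0.9], "turn": [0, 0, 0], "fingers": 0.4},
])

```text
clock: 20.58
eef_pos: [542.8, 157.4, 178.4]
tcp_rot: [-3.141, -0.0, 3.098]
contact_force: [0.5, -0.8, -0.6]
opening: 0.602
grasp_force: 0.0
```

play_rows([
  {"dp": [0, 0, -0.9], "turn": [0, 0, 0], "fingers": 0.4},
  {"dp": [0, 0, -0.9], "turn": [0, 0, 0], "fingers": 0.4},
  {"dp": [0.15, -0.95, 0], "turn": [0, 0, 0], "fingers": 0.4},
  {"dp": [0.15, -0.95, 0], "turn": [0, 0, 0], "fingers": 0.4},
  {"dp": [0.15, -0.95, 0], "turn": [0, 0, 0], "fingers": 0.4},
])

```text
clock: 21.0
eef_pos: [520.0, 43.7, 249.6]
tcp_rot: [3.141, 0.002, 3.1]
contact_force: [0.8, -1.0, -0.2]
opening: 0.601
grasp_force: 0.0
```

```bash
python3 go.py 387 -305.7 235 3.42; python3 - <<'E'
from h import *
from rig import r
import drv
g=r.grab_frame("wrist");pickle.dump(g,open("w7.pkl","wb"));drv.RNG["orange"]=((9,180,150),(27,255,255))
print(drv.find(g,"orange",30),drv.find(g,"blue"),drv.find(g,"green"));cv2.imwrite("pics/w7.png",g["pixels"][:,:,::-1])
E
```

```text
t 21.0 p [520.   43.7 249.6] rot [3.141e+00 2.000e-03 3.100e+00] F [ 0.8 -1.  -0.2] op 0.601 g 0.0
turn [-1.000e-03  1.500e-02 -3.058e+00] dp_after_turn [ 5.597 -7.484  0.364] dp_now [ 2.957 -8.865  0.359]
[] [('blue', [560.0, -184.5, 107.2, 18.4, 13.4], 'yaw', np.float64(0.233), 'px', [79.0, 210.0])] []
```

```bash
python3 go.py 545 -195 235 3.0976
```

```text
t 21.05 p [518.1  37.9 249. ] rot [-3.138e+00 -1.000e-03  3.098e+00] F [-1.4 -4.2 -0.8] op 0.599 g 0.0
turn [-0.035 -0.007  0.005] dp_after_turn [-0.929 -5.786  0.35 ] dp_now [-0.926 -5.785  0.37 ]
```

play_rows([
  {"dp": [-0.12, -0.8, 0], "turn": [0, 0, 0], "fingers": 0.4},
  {"dp": [-0.12, -0.8, 0], "turn": [0, 0, 0], "fingers": 0.4},
  {"dp": [-0.12, -0.8, 0], "turn": [0, 0, 0], "fingers": 0.4},
  {"dp": [-0.12, -0.8, 0], "turn": [0, 0, 0], "fingers": 0.4},
  {"dp": [-0.12, -0.8, 0], "turn": [0, 0, 0], "fingers": 0.4},
])

```text
clock: 21.47
eef_pos: [537.0, -118.0, 248.8]
tcp_rot: [3.142, 0.0, 3.098]
contact_force: [-0.5, -0.6, -0.1]
opening: 0.602
grasp_force: 0.0
```

play_rows([
  {"dp": [-0.12, -0.8, 0], "turn": [0, 0, 0], "fingers": 0.4},
  {"dp": [-0.12, -0.8, 0], "turn": [0, 0, -0.7], "fingers": 0.4},
  {"dp": [0, 0, 0], "turn": [0, 0, -0.9], "fingers": 0.4},
  {"dp": [0, 0, 0], "turn": [0, 0, 0], "fingers": 0.4},
  {"dp": [0, 0, 0], "turn": [0, 0, 0], "fingers": 0.4},
])

```text
clock: 21.88
eef_pos: [543.7, -180.8, 248.5]
tcp_rot: [3.141, -0.001, -3.021]
contact_force: [0.7, -0.5, 1.0]
opening: 0.596
grasp_force: 0.0
```

```bash
cat > look.py <<'E'
import sys
from h import *
from rig import r
import drv
g=r.grab_frame("wrist");pickle.dump(g,open(sys.argv[1]+".pkl","wb"));drv.RNG["orange"]=((9,180,150),(27,255,255))
for c in sys.argv[2:]:print(*drv.find(g,c))
cv2.imwrite("pics/"+sys.argv[1]+".png",g["pixels"][:,:,::-1])
E
python3 look.py w8 blue green; python3 go.py 560.4 -202.8 100 3.368
```

```text
('blue', [563.6, -202.5, 110.3, 29.6, 13.3], 'yaw', np.float64(0.232), 'px', [254.0, 183.0])

t 21.93 p [ 543.8 -180.3  248.5] rot [ 3.141 -0.    -3.021] F [ 0.4  0.3 -0.3] op 0.6 g 0.0
turn [ 0.005 -0.004 -1.009] dp_after_turn [-0.279 -0.641  3.714] dp_now [-0.347 -0.61   3.713]
```

play_rows([
  {"dp": [0, 0, 0], "turn": [0, 0, -1], "fingers": 0.4},
  {"dp": [-0.16, -0.32, 0.8], "turn": [0, 0, -0.04], "fingers": 0.4},
  {"dp": [-0.16, -0.32, 0.8], "turn": [0, 0, 0], "fingers": 0.4},
  {"dp": [0, 0, 0.8], "turn": [0, 0, 0], "fingers": 0.4},
  {"dp": [0, 0, 0.8], "turn": [0, 0, 0], "fingers": 0.4},
])

```text
clock: 22.35
eef_pos: [562.9, -202.1, 119.7]
tcp_rot: [-3.141, 0.001, -2.91]
contact_force: [-0.1, -0.2, -0.6]
opening: 0.601
grasp_force: 0.0
```

play_rows([
  {"dp": [0, 0, 0.8], "turn": [0, 0, 0], "fingers": 0.4},
  {"dp": [0, 0, 0], "turn": [0, 0, 0], "fingers": 0.4},
  {"dp": [0, 0, 0], "turn": [0, 0, 0], "fingers": 0.4},
])

```text
clock: 22.6
eef_pos: [561.4, -201.5, 87.8]
tcp_rot: [3.14, -0.003, -2.909]
contact_force: [0.2, 0.1, 1.4]
opening: 0.596
grasp_force: 0.0
```

```bash
python3 look.py w9 blue; python3 go.py 563 -202.5 6 3.3735
```

```text
('blue', [563.1, -203.5, 110.5, 29.2, 13.7], 'yaw', np.float64(0.239), 'px', [271.0, 219.0])
t 22.65 p [ 562.8 -202.1   89.6] rot [ 3.141 -0.    -2.909] F [0.8 0.6 1.1] op 0.601 g 0.0
turn [ 0.001 -0.001  0.006] dp_after_turn [-0.003 -0.01   2.09 ] dp_now [-0.003 -0.01   2.09 ]
```

play_rows([
  {"dp": [0, -0.02, 0.6], "turn": [0, 0, 0], "fingers": 0.4},
  {"dp": [0, 0, 0.6], "turn": [0, 0, 0], "fingers": 0.4},
  {"dp": [0, 0, 0.5], "turn": [0, 0, 0], "fingers": 0.4},
  {"dp": [0, 0, 0.3], "turn": [0, 0, 0], "fingers": 0.4},
  {"dp": [0, 0, 0.1], "turn": [0, 0, 0], "fingers": 0.4},
])

```text
clock: 23.07
eef_pos: [563.0, -203.5, 5.0]
tcp_rot: [-3.141, 0.0, -2.909]
contact_force: [-0.4, 0.1, 0.7]
opening: 0.594
grasp_force: 0.0
```

play_rows([
  {"dp": [0, 0, 0], "turn": [0, 0, 0], "fingers": 0.4},
  {"dp": [0, 0, 0], "turn": [0, 0, 0], "fingers": 1},
  {"dp": [0, 0, 0], "turn": [0, 0, 0], "fingers": 1},
  {"dp": [0, 0, 0], "turn": [0, 0, 0], "fingers": 1},
  {"dp": [0, 0, 0], "turn": [0, 0, 0], "fingers": 1},
])

```text
clock: 23.48
eef_pos: [563.9, -204.1, 6.6]
tcp_rot: [-3.14, 0.003, -2.909]
contact_force: [-1.0, -0.0, 6.8]
opening: 0.34
grasp_force: 51.0
```

play_rows([
  {"dp": [0, 0, -0.4], "turn": [0, 0, 0], "fingers": 1},
  {"dp": [0, 0, -0.8], "turn": [0, 0, 0], "fingers": 1},
  {"dp": [0, 0, -0.9], "turn": [0, 0, 0], "fingers": 1},
  {"dp": [0, 0, -0.9], "turn": [0, 0, 0], "fingers": 1},
  {"dp": [0, 0, -0.9], "turn": [0, 0, 0], "fingers": 1},
])

```text
clock: 23.9
eef_pos: [562.3, -203.5, 163.1]
tcp_rot: [-3.141, 0.0, -2.909]
contact_force: [2.1, 0.1, -2.1]
opening: 0.337
grasp_force: 49.9
```

play_rows([
  {"dp": [0, 0, -0.9], "turn": [0, 0, 0], "fingers": 1},
  {"dp": [0, 0, 0], "turn": [0, 0, 0.88], "fingers": 1},
  {"dp": [0, 0, 0], "turn": [0, 0, 0.88], "fingers": 1},
  {"dp": [0, 0, 0], "turn": [0, 0, 0.88], "fingers": 1},
  {"dp": [0, 0, 0], "turn": [0, 0, 0], "fingers": 1},
])

```text
clock: 24.32
eef_pos: [562.6, -203.6, 197.8]
tcp_rot: [-3.141, 0.001, 3.094]
contact_force: [-0.1, -0.0, -1.2]
opening: 0.338
grasp_force: 50.0
```

```bash
python3 go.py 541 95.6 200 3.0976
```

```text
t 24.32 p [ 562.6 -203.6  197.8] rot [-3.141e+00  1.000e-03  3.094e+00] F [-0.1 -0.  -1.2] op 0.338 g 50.0
turn [-0.003  0.012 -0.037] dp_after_turn [ 0.867  7.449 -0.054] dp_now [ 0.897  7.446 -0.058]
```

play_rows([
  {"dp": [0.087, 0.745, 0], "turn": [0, 0, -0.037], "fingers": 1},
  {"dp": [0.087, 0.745, 0], "turn": [0, 0, 0], "fingers": 1},
  {"dp": [0.087, 0.745, 0], "turn": [0, 0, 0], "fingers": 1},
  {"dp": [0.087, 0.745, 0], "turn": [0, 0, 0], "fingers": 1},
  {"dp": [0.087, 0.745, 0], "turn": [0, 0, 0], "fingers": 1},
])

```text
clock: 24.73
eef_pos: [550.8, -52.8, 197.1]
tcp_rot: [3.142, 0.0, 3.105]
contact_force: [0.3, 0.6, -2.3]
opening: 0.342
grasp_force: 50.0
```

play_rows([
  {"dp": [0.087, 0.745, 0], "turn": [0, 0, 0], "fingers": 1},
  {"dp": [0.087, 0.745, 0], "turn": [0, 0, 0], "fingers": 1},
  {"dp": [0.087, 0.745, 0], "turn": [0, 0, 0], "fingers": 1},
  {"dp": [0.087, 0.745, 0], "turn": [0, 0, 0], "fingers": 1},
  {"dp": [0.087, 0.745, 0], "turn": [0, 0, 0], "fingers": 1},
])

```text
clock: 25.15
eef_pos: [539.4, 97.0, 197.2]
tcp_rot: [3.141, 0.0, 3.105]
contact_force: [1.4, -1.1, -1.0]
opening: 0.339
grasp_force: 50.0
```

play_rows([
  {"dp": [0, 0, 0], "turn": [0, 0, 0], "fingers": 1},
  {"dp": [0, 0, 0], "turn": [0, 0, 0], "fingers": 1},
  {"dp": [0, 0, 0], "turn": [0, 0, 0], "fingers": 1},
])

```text
clock: 25.4
eef_pos: [539.7, 95.3, 196.9]
tcp_rot: [-3.141, 0.0, 3.104]
contact_force: [0.3, -0.8, -2.6]
opening: 0.339
grasp_force: 50.2
```

```bash
python3 look.py w10 blue orange; python3 go.py 541 95.6 50 3.0976
```

```text
t 25.45 p [539.7  94.9 196.9] rot [-3.141  0.     3.103] F [-0.8 -0.5 -2.1] op 0.344 g 50.2
turn [-0.003  0.001  0.051] dp_after_turn [-0.031  0.019  3.672] dp_now [-0.03   0.021  3.672]
```

View pics/w10.png

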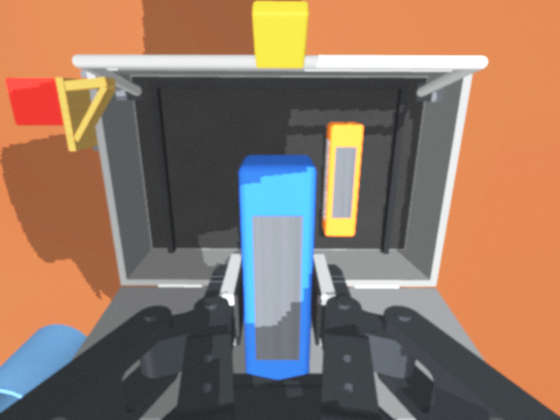

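Orange lies flat at (343,180), parallel to the walls, and blue is held straight over the middle.

play_rows([
  {"dp": [-0.03, 0.02, 0.85], "turn": [0, 0, 0.05], "fingers": 1},
  {"dp": [0, 0, 0.85], "turn": [0, 0, 0], "fingers": 1},
  {"dp": [0, 0, 0.85], "turn": [0, 0, 0], "fingers": 1},
  {"dp": [0, 0, 0.8], "turn": [0, 0, 0], "fingers": 1},
  {"dp": [0, 0, 0.6], "turn": [0, 0, 0], "fingers": 1},
])

```text
clock: 25.87
eef_pos: [540.1, 94.7, 36.5]
tcp_rot: [-3.141, -0.002, 3.096]
contact_force: [0.1, 0.0, -2.3]
opening: 0.339
grasp_force: 50.2
```

play_rows([
  {"dp": [0, 0, 0.25], "turn": [0, 0, 0], "fingers": 1},
  {"dp": [0, 0, 0], "turn": [0, 0, 0], "fingers": 1},
  {"dp": [0, 0, 0], "turn": [0, 0, 0], "fingers": 1},
])

```text
clock: 26.12
eef_pos: [541.4, 95.7, 29.1]
tcp_rot: [-3.142, -0.0, 3.096]
contact_force: [-0.3, 0.3, -1.8]
opening: 0.338
grasp_force: 50.1
```

```bash
python3 go.py 541 95.6 12.6 3.0976
```

```text
t 26.12 p [541.4  95.7  29.1] rot [-3.142 -0.     3.096] F [-0.3  0.3 -1.8] op 0.338 g 50.1
turn [-0.001 -0.001 -0.017] dp_after_turn [ 0.01  -0.002  0.414] dp_now [ 0.01  -0.002  0.414]
```

Then I'll release, go up and move towards green.

play_rows([
  {"dp": [0, 0, 0.2], "turn": [0, 0, 0], "fingers": 1},
  {"dp": [0, 0, 0.12], "turn": [0, 0, 0], "fingers": 1},
  {"dp": [0, 0, 0.09], "turn": [0, 0, 0], "fingers": 1},
  {"dp": [0, 0, 0], "turn": [0, 0, 0], "fingers": 1},
  {"dp": [0, 0, 0], "turn": [0, 0, 0], "fingers": 1},
])

```text
clock: 26.53
eef_pos: [541.3, 96.4, 12.7]
tcp_rot: [3.141, 0.001, 3.097]
contact_force: [0.8, 0.3, -0.1]
opening: 0.341
grasp_force: 50.2
```

play_rows([
  {"dp": [0, 0, 0], "turn": [0, 0, 0], "fingers": 0.5},
  {"dp": [0, 0, 0], "turn": [0, 0, 0], "fingers": 0.48},
  {"dp": [0, 0, 0], "turn": [0, 0, 0], "fingers": 0.48},
  {"dp": [0, 0, 0], "turn": [0, 0, 0], "fingers": 0.48},
])

```text
clock: 26.87
eef_pos: [541.1, 96.4, 12.5]
tcp_rot: [3.142, 0.0, 3.097]
contact_force: [0.4, 0.5, -0.6]
opening: 0.522
grasp_force: 0.0
```

play_rows([
  {"dp": [0, 0, -0.5], "turn": [0, 0, 0], "fingers": 0.48},
  {"dp": [0, 0, -0.9], "turn": [0, 0, 0], "fingers": 0.4},
  {"dp": [0, 0, -0.9], "turn": [0, 0, 0], "fingers": 0.4},
  {"dp": [0, 0, -0.9], "turn": [0, 0, 0], "fingers": 0.4},
  {"dp": [0, 0, -0.9], "turn": [0, 0, 0], "fingers": 0.4},
])

```text
clock: 27.28
eef_pos: [540.6, 96.2, 178.0]
tcp_rot: [-3.142, -0.0, 3.097]
contact_force: [1.9, 0.5, 0.1]
opening: 0.599
grasp_force: 0.0
```

play_rows([
  {"dp": [0, 0, -0.9], "turn": [0, 0, 0], "fingers": 0.4},
  {"dp": [0, 0, -0.9], "turn": [0, 0, 0], "fingers": 0.4},
  {"dp": [0.35, -0.9, 0], "turn": [0, 0, 0], "fingers": 0.4},
  {"dp": [0.35, -0.9, 0], "turn": [0, 0, 0], "fingers": 0.4},
  {"dp": [0.35, -0.9, 0], "turn": [0, 0, 0], "fingers": 0.4},
])

```text
clock: 27.7
eef_pos: [493.8, -10.4, 249.2]
tcp_rot: [-3.142, 0.002, 3.098]
contact_force: [1.1, -0.8, -0.3]
opening: 0.597
grasp_force: 0.0
```

play_rows([
  {"dp": [0.35, -0.9, 0], "turn": [0, 0, 0], "fingers": 0.4},
  {"dp": [0.35, -0.9, 0], "turn": [0, 0, 0], "fingers": 0.4},
  {"dp": [0.35, -0.9, 0], "turn": [0, 0, 0], "fingers": 0.4},
  {"dp": [0.35, -0.9, 0], "turn": [0, 0, 0], "fingers": 0.4},
  {"dp": [0.35, -0.9, 0], "turn": [0, 0, 0], "fingers": 0.4},
])

```text
clock: 28.12
eef_pos: [415.0, -187.8, 248.6]
tcp_rot: [-3.141, 0.001, 3.097]
contact_force: [0.9, 0.7, 0.6]
opening: 0.601
grasp_force: 0.0
```

play_rows([
  {"dp": [0.35, -0.9, 0], "turn": [0, 0, 0], "fingers": 0.4},
  {"dp": [0, 0, 0], "turn": [0, 0, -1], "fingers": 0.4},
  {"dp": [0, 0, 0], "turn": [0, 0, -1], "fingers": 0.4},
  {"dp": [0, 0, 0], "turn": [0, 0, -1], "fingers": 0.4},
  {"dp": [0, 0, 0], "turn": [0, 0, 0], "fingers": 0.4},
])

```text
clock: 28.53
eef_pos: [400.2, -222.0, 248.4]
tcp_rot: [-3.142, 0.0, -2.869]
contact_force: [-0.1, 0.3, -0.5]
opening: 0.604
grasp_force: 0.0
```

```bash
python3 look.py w11 green blue; python3 go.py 387 -305.7 100 3.42
```

```text
('green', [387.2, -307.0, 108.9, 30.9, 15.8], 'yaw', np.float64(0.276), 'px', [203.0, 135.0])

t 28.58 p [ 400.3 -221.8  248.4] rot [ 3.142  0.    -2.875] F [-0.5  0.3  0.6] op 0.599 g 0.0
turn [ 0.     0.    -0.109] dp_after_turn [ 0.897 -1.926  3.709] dp_now [ 0.875 -1.936  3.709]
```

play_rows([
  {"dp": [0.3, -0.65, 0.5], "turn": [0, 0, -0.09], "fingers": 0.4},
  {"dp": [0.3, -0.65, 0.5], "turn": [0, 0, 0], "fingers": 0.4},
  {"dp": [0.3, -0.65, 0.5], "turn": [0, 0, 0], "fingers": 0.4},
  {"dp": [0, 0, 0.8], "turn": [0, 0, 0], "fingers": 0.4},
  {"dp": [0, 0, 0.8], "turn": [0, 0, 0], "fingers": 0.4},
])

```text
clock: 29.0
eef_pos: [387.6, -308.1, 123.8]
tcp_rot: [-3.139, 0.001, -2.869]
contact_force: [-0.3, -0.3, -0.3]
opening: 0.602
grasp_force: 0.0
```

play_rows([
  {"dp": [0, 0, 0.8], "turn": [0, 0, 0], "fingers": 0.4},
  {"dp": [0, 0, 0], "turn": [0, 0, 0], "fingers": 0.4},
  {"dp": [0, 0, 0], "turn": [0, 0, 0], "fingers": 0.4},
])

```text
clock: 29.25
eef_pos: [386.3, -305.6, 91.5]
tcp_rot: [3.138, -0.002, -2.865]
contact_force: [0.4, 0.9, 1.4]
opening: 0.601
grasp_force: 0.0
```

```bash
python3 look.py w12 green; python3 go.py 387.2 -307 6 3.418
```

```text
('green', [386.1, -309.4, 110.6, 29.2, 16.0], 'yaw', np.float64(0.28), 'px', [270.0, 211.0])
t 29.3 p [ 387.4 -306.5   93. ] rot [ 3.141 -0.    -2.865] F [-0.1  0.4  1.2] op 0.6 g 0.0
turn [ 0.004 -0.003  0.006] dp_after_turn [ 0.009 -0.011  2.175] dp_now [ 0.008 -0.012  2.175]
```

play_rows([
  {"dp": [0.02, -0.04, 0.6], "turn": [0, 0, 0], "fingers": 0.4},
  {"dp": [0, 0, 0.6], "turn": [0, 0, 0], "fingers": 0.4},
  {"dp": [0, 0, 0.5], "turn": [0, 0, 0], "fingers": 0.4},
  {"dp": [0, 0, 0.3], "turn": [0, 0, 0], "fingers": 0.4},
  {"dp": [0, 0, 0.15], "turn": [0, 0, 0], "fingers": 0.4},
])

```text
clock: 29.72
eef_pos: [387.8, -308.8, 7.1]
tcp_rot: [-3.14, 0.001, -2.864]
contact_force: [-0.2, 0.3, 0.1]
opening: 0.595
grasp_force: 0.0
```

play_rows([
  {"dp": [0, 0, 0], "turn": [0, 0, 0], "fingers": 0.4},
  {"dp": [0, 0, 0], "turn": [0, 0, 0], "fingers": 1},
  {"dp": [0, 0, 0], "turn": [0, 0, 0], "fingers": 1},
  {"dp": [0, 0, 0], "turn": [0, 0, 0], "fingers": 1},
  {"dp": [0, 0, 0], "turn": [0, 0, 0], "fingers": 1},
])

```text
clock: 30.13
eef_pos: [388.1, -309.3, 8.2]
tcp_rot: [-3.139, 0.002, -2.863]
contact_force: [0.9, -0.7, 5.4]
opening: 0.34
grasp_force: 49.8
```

play_rows([
  {"dp": [0, 0, -0.4], "turn": [0, 0, 0], "fingers": 1},
  {"dp": [0, 0, -0.8], "turn": [0, 0, 0], "fingers": 1},
  {"dp": [0, 0, -0.9], "turn": [0, 0, 0], "fingers": 1},
  {"dp": [0, 0, -0.9], "turn": [0, 0, 0], "fingers": 1},
  {"dp": [0, 0, -0.9], "turn": [0, 0, 0], "fingers": 1},
])

```text
clock: 30.55
eef_pos: [386.6, -308.1, 165.1]
tcp_rot: [-3.141, 0.001, -2.863]
contact_force: [0.8, -0.2, -2.8]
opening: 0.34
grasp_force: 50.4
```

play_rows([
  {"dp": [0, 0, -0.9], "turn": [0, 0, 0], "fingers": 1},
  {"dp": [0, 0, 0], "turn": [0, 0, 1], "fingers": 1},
  {"dp": [0, 0, 0], "turn": [0, 0, 1], "fingers": 1},
  {"dp": [0, 0, 0], "turn": [0, 0, 1], "fingers": 1},
  {"dp": [0, 0, 0], "turn": [0, 0, 0], "fingers": 1},
])

```text
clock: 30.97
eef_pos: [386.8, -308.3, 199.7]
tcp_rot: [-3.14, 0.002, 3.101]
contact_force: [-0.8, -0.3, -2.3]
opening: 0.339
grasp_force: 50.5
```

```bash
python3 go.py 538.3 33.6 200 3.0976
```

```text
t 30.97 p [ 386.8 -308.3  199.7] rot [-3.140e+00  2.000e-03  3.101e+00] F [-0.8 -0.3 -2.3] op 0.339 g 50.5
turn [-0.01   0.015  0.033] dp_after_turn [-3.408e+00  8.706e+00 -7.000e-03] dp_now [-3.438  8.694 -0.011]
```

play_rows([
  {"dp": [-0.28, 0.725, 0], "turn": [0, 0, 0.03], "fingers": 1},
  {"dp": [-0.28, 0.725, 0], "turn": [0, 0, 0], "fingers": 1},
  {"dp": [-0.28, 0.725, 0], "turn": [0, 0, 0], "fingers": 1},
  {"dp": [-0.28, 0.725, 0], "turn": [0, 0, 0], "fingers": 1},
  {"dp": [-0.28, 0.725, 0], "turn": [0, 0, 0], "fingers": 1},
])

```text
clock: 31.38
eef_pos: [448.5, -164.2, 198.9]
tcp_rot: [-3.141, 0.001, 3.106]
contact_force: [0.8, -0.2, -1.3]
opening: 0.34
grasp_force: 50.5
```

play_rows([
  {"dp": [-0.28, 0.725, 0], "turn": [0, 0, 0], "fingers": 1},
  {"dp": [-0.28, 0.725, 0], "turn": [0, 0, 0], "fingers": 1},
  {"dp": [-0.29, 0.725, 0], "turn": [0, 0, 0], "fingers": 1},
  {"dp": [-0.29, 0.725, 0], "turn": [0, 0, 0], "fingers": 1},
  {"dp": [-0.29, 0.725, 0], "turn": [0, 0, 0], "fingers": 1},
])

```text
clock: 31.8
eef_pos: [511.4, -21.3, 199.0]
tcp_rot: [-3.142, 0.001, 3.107]
contact_force: [0.7, -0.0, -1.9]
opening: 0.341
grasp_force: 50.5
```

play_rows([
  {"dp": [-0.29, 0.725, 0], "turn": [0, 0, 0], "fingers": 1},
  {"dp": [-0.29, 0.725, 0], "turn": [0, 0, 0], "fingers": 1},
  {"dp": [0, 0, 0], "turn": [0, 0, 0], "fingers": 1},
  {"dp": [0, 0, 0], "turn": [0, 0, 0], "fingers": 1},
  {"dp": [0, 0, 0], "turn": [0, 0, 0], "fingers": 1},
])

```text
clock: 32.22
eef_pos: [536.0, 34.1, 198.4]
tcp_rot: [-3.141, -0.001, 3.106]
contact_force: [-0.1, -0.7, -2.9]
opening: 0.334
grasp_force: 50.7
```

```bash
python3 go.py 538.3 33.6 14 3.0976
```

```text
t 32.22 p [536.   34.1 198.4] rot [-3.141e+00 -1.000e-03  3.106e+00] F [-0.1 -0.7 -2.9] op 0.334 g 50.7
turn [-0.004 -0.005  0.078] dp_after_turn [-0.058 -0.01   4.611] dp_now [-0.061 -0.009  4.611]
```

play_rows([
  {"dp": [-0.06, -0.01, 0.85], "turn": [0, 0, 0.08], "fingers": 1},
  {"dp": [0, 0, 0.85], "turn": [0, 0, 0], "fingers": 1},
  {"dp": [0, 0, 0.85], "turn": [0, 0, 0], "fingers": 1},
  {"dp": [0, 0, 0.8], "turn": [0, 0, 0], "fingers": 1},
  {"dp": [0, 0, 0.6], "turn": [0, 0, 0], "fingers": 1},
])

```text
clock: 32.63
eef_pos: [537.3, 32.3, 38.3]
tcp_rot: [-3.141, -0.002, 3.094]
contact_force: [-0.1, -0.6, -2.6]
opening: 0.34
grasp_force: 50.7
```

play_rows([
  {"dp": [0, 0, 0.25], "turn": [0, 0, 0], "fingers": 1},
  {"dp": [0, 0, 0], "turn": [0, 0, 0], "fingers": 1},
  {"dp": [0, 0, 0], "turn": [0, 0, 0], "fingers": 1},
])

```text
clock: 32.88
eef_pos: [539.0, 33.1, 30.9]
tcp_rot: [-3.142, -0.0, 3.094]
contact_force: [0.7, 0.4, -2.3]
opening: 0.34
grasp_force: 50.6
```

```bash
python3 go.py 538.3 33.6 14 3.0976
```

```text
t 32.88 p [539.   33.1  30.9] rot [-3.142 -0.     3.094] F [ 0.7  0.4 -2.3] op 0.34 g 50.6
turn [-0.    -0.001 -0.033] dp_after_turn [0.017 0.012 0.423] dp_now [0.017 0.012 0.423]
```

play_rows([
  {"dp": [0, 0, 0.2], "turn": [0, 0, -0.03], "fingers": 1},
  {"dp": [0, 0, 0.12], "turn": [0, 0, 0], "fingers": 1},
  {"dp": [0, 0, 0.1], "turn": [0, 0, 0], "fingers": 1},
  {"dp": [0, 0, 0], "turn": [0, 0, 0], "fingers": 1},
  {"dp": [0, 0, 0], "turn": [0, 0, 0], "fingers": 1},
])

```text
clock: 33.3
eef_pos: [539.5, 33.7, 14.2]
tcp_rot: [3.142, 0.001, 3.098]
contact_force: [-0.3, -0.9, 5.2]
opening: 0.339
grasp_force: 51.4
```

play_rows([
  {"dp": [0, 0, 0], "turn": [0, 0, 0], "fingers": 0.5},
  {"dp": [0, 0, 0], "turn": [0, 0, 0], "fingers": 0.48},
  {"dp": [0, 0, 0], "turn": [0, 0, 0], "fingers": 0.48},
  {"dp": [0, 0, 0], "turn": [0, 0, 0], "fingers": 0.48},
])

```text
clock: 33.63
eef_pos: [538.9, 33.7, 13.5]
tcp_rot: [3.142, 0.0, 3.098]
contact_force: [-0.1, -0.6, 0.3]
opening: 0.523
grasp_force: 0.0
```

play_rows([
  {"dp": [0, 0, -0.5], "turn": [0, 0, 0], "fingers": 0.48},
  {"dp": [0, 0, -0.9], "turn": [0, 0, 0], "fingers": 0.4},
  {"dp": [0, 0, -0.9], "turn": [0, 0, 0], "fingers": 0.4},
  {"dp": [0, 0, -0.9], "turn": [0, 0, 0], "fingers": 0.4},
  {"dp": [0, 0, -0.9], "turn": [0, 0, 0], "fingers": 0.4},
])

```text
clock: 34.05
eef_pos: [538.4, 33.7, 179.1]
tcp_rot: [-3.142, -0.0, 3.098]
contact_force: [0.1, 0.0, -0.2]
opening: 0.6
grasp_force: 0.0
```

play_rows([
  {"dp": [0, 0, -0.9], "turn": [0, 0, 0], "fingers": 0.4},
  {"dp": [0, 0, -0.9], "turn": [0, 0, 0], "fingers": 0.4},
  {"dp": [0.6, 0, -0.7], "turn": [0, 0, 0], "fingers": 0.8},
  {"dp": [0, 0, 0], "turn": [0, 0, 0], "fingers": 1},
  {"dp": [0, 0, 0], "turn": [0, 0, 0], "fingers": 1},
])

```text
clock: 34.47
eef_pos: [515.1, 34.8, 279.2]
tcp_rot: [3.141, 0.003, 3.098]
contact_force: [-0.3, -0.7, -0.7]
opening: 0.178
grasp_force: 0.0
```

```bash
python3 look.py w13 green blue orange; python3 go.py 458 -80 120 3.0976
```

```text
('green', [539.9, 36.1, 114.9, 33.1, -2.6], 'yaw', np.float64(-0.045), 'px', [278.0, 182.0])
('blue', [542.7, 98.8, 115.0, 34.3, -2.6], 'yaw', np.float64(-0.045), 'px', [332.0, 182.0])

t 34.52 p [514.8  34.8 277.6] rot [3.141e+00 1.000e-03 3.098e+00] F [ 0.4  0.3 -1.2] op 0.094 g 0.0
turn [0.001 0.01  0.001] dp_after_turn [ 1.292 -2.929  3.941] dp_now [ 1.296 -2.93   3.939]
```

View pics/w13.png

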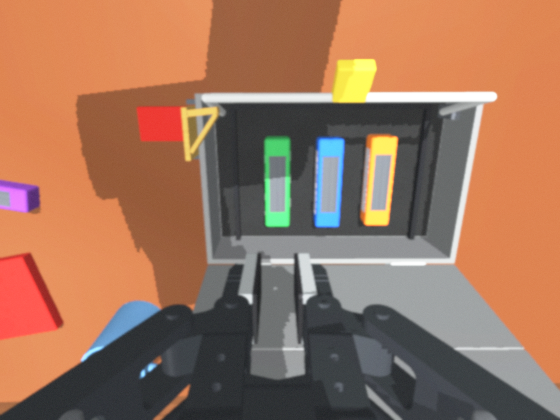

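All three drives lie flat and parallel: green (278,182), blue (328,182), orange (379,180). The bar is still hooked and the lid open. Next is the red pad at (160,124).

play_rows([
  {"dp": [0.26, -0.6, 0], "turn": [0, 0, 0], "fingers": 1},
  {"dp": [0.26, -0.6, 0], "turn": [0, 0, 0], "fingers": 1},
  {"dp": [0.26, -0.6, 0.2], "turn": [0, 0, 0], "fingers": 1},
  {"dp": [0.26, -0.6, 0.7], "turn": [0, 0, 0], "fingers": 1},
  {"dp": [0.26, -0.6, 0.7], "turn": [0, 0, 0], "fingers": 1},
])

```text
clock: 34.93
eef_pos: [457.4, -83.9, 212.0]
tcp_rot: [-3.142, 0.0, 3.098]
contact_force: [0.7, -0.4, -0.7]
opening: -0.003
grasp_force: 0.0
```

play_rows([
  {"dp": [0, 0, 0.8], "turn": [0, 0, 0], "fingers": 1},
  {"dp": [0, 0, 0.8], "turn": [0, 0, 0], "fingers": 1},
  {"dp": [0, 0, 0.6], "turn": [0, 0, 0], "fingers": 1},
  {"dp": [0, 0, 0], "turn": [0, 0, 0], "fingers": 1},
  {"dp": [0, 0, 0], "turn": [0, 0, 0], "fingers": 1},
])

```text
clock: 35.35
eef_pos: [456.1, -82.6, 123.7]
tcp_rot: [3.141, -0.005, 3.097]
contact_force: [0.1, -0.2, 0.7]
opening: -0.002
grasp_force: 0.0
```

```bash
python3 go.py 457 -84 78 3.0976
```

```text
t 35.35 p [456.1 -82.6 123.7] rot [ 3.141 -0.005  3.097] F [ 0.1 -0.2  0.7] op -0.002 g 0.0
turn [ 0.007 -0.05  -0.001] dp_after_turn [-0.023 -0.034  1.142] dp_now [-0.029 -0.035  1.142]
```

play_rows([
  {"dp": [-0.02, -0.03, 0.4], "turn": [0, 0, 0], "fingers": 1},
  {"dp": [0, 0, 0.4], "turn": [0, 0, 0], "fingers": 1},
  {"dp": [0, 0, 0.2], "turn": [0, 0, 0], "fingers": 1},
  {"dp": [0, 0, 0], "turn": [0, 0, 0], "fingers": 1},
  {"dp": [0, 0, 0], "turn": [0, 0, 0], "fingers": 1},
])

```text
clock: 35.77
eef_pos: [458.8, -84.0, 86.2]
tcp_rot: [-3.142, 0.0, 3.098]
contact_force: [0.6, 0.3, 1.0]
opening: -0.004
grasp_force: 0.0
```

play_rows([
  {"dp": [0, 0, 0.1], "turn": [0, 0, 0], "fingers": 1},
  {"dp": [0, 0, 0.08], "turn": [0, 0, 0], "fingers": 1},
  {"dp": [0, 0, 0], "turn": [0, 0, 0], "fingers": 1},
  {"dp": [0, 0, 0], "turn": [0, 0, 0], "fingers": 1},
])

```text
clock: 36.1
eef_pos: [458.5, -84.1, 78.5]
tcp_rot: [-3.142, 0.0, 3.098]
contact_force: [-0.1, -0.5, 0.7]
opening: 0.001
grasp_force: 0.0
```

play_rows([
  {"dp": [0, 0, 0.06], "turn": [0, 0, 0], "fingers": 1},
  {"dp": [0, 0, 0.05], "turn": [0, 0, 0], "fingers": 1},
  {"dp": [0, 0, 0], "turn": [0, 0, 0], "fingers": 1},
  {"dp": [0, 0, 0], "turn": [0, 0, 0], "fingers": 1},
])

```text
clock: 36.43
eef_pos: [459.2, -85.5, 75.0]
tcp_rot: [-3.139, 0.002, 3.099]
contact_force: [-2.9, -10.0, 9.4]
opening: 0.001
grasp_force: 5.6
```

```bash
python3 go.py; python3 - <<'E'
from h import *
from rig import r
f=r.grab_frame("side");pickle.dump(f,open("s5.pkl","wb"));g=load("s4.pkl")
# bar tab yellow: compare where it was when hooked vs now
for k in(g,f):print([b for b in blobs(k,"yellow",8)[0]])
E
```

```text
t 36.43 p [459.2 -85.5  75. ] rot [-3.139e+00  2.000e-03  3.099e+00] F [ -2.9 -10.    9.4] op 0.001 g 5.6
[([223, 167, 5, 11, 25], [225.6, 170.4]), ([306, 222, 4, 4, 13], [307.6, 223.6]), ([300, 226, 6, 6, 15], [302.2, 227.6])]
[([224, 167, 4, 5, 14], [225.4, 168.9]), ([303, 221, 7, 6, 16], [306.7, 223.8])]
```

The force is too high and has a sideways part, so a finger is probably rubbing the brass. I'll back off and press farther out on the pad.

play_rows([
  {"dp": [0, 0, -0.2], "turn": [0, 0, 0], "fingers": 1},
  {"dp": [0, 0, -0.1], "turn": [0, 0, 0], "fingers": 1},
  {"dp": [0, -0.15, 0], "turn": [0, 0, 0], "fingers": 1},
  {"dp": [0, -0.1, 0], "turn": [0, 0, 0], "fingers": 1},
  {"dp": [0, 0, 0], "turn": [0, 0, 0], "fingers": 1},
])

```text
clock: 36.9
eef_pos: [457.9, -94.7, 85.9]
tcp_rot: [-3.142, 0.0, 3.097]
contact_force: [-0.2, -0.1, 1.7]
opening: -0.001
grasp_force: 0.0
```

```bash
python3 go.py 458 -94 78 3.0976; python3 - <<'E'
from h import *
from rig import r
f=r.grab_frame("side");w=r.grab_frame("scene");pickle.dump(f,open("s6.pkl","wb"))
print(proj(f,(458,-80,78)),proj(w,(458,-80,78)))
a=cv2.resize(f["pixels"][175:265,230:370],(400,257),interpolation=cv2.INTER_CUBIC)
b=cv2.resize(w["pixels"][130:260,180:320],(400,371),interpolation=cv2.INTER_CUBIC)
c=np.zeros((371,800,3),np.uint8);c[:257,:400]=a;c[:,400:]=b;cv2.imwrite("pics/s6.png",c[:,:,::-1])
E
```

```text
t 36.9 p [457.9 -94.7  85.9] rot [-3.142  0.     3.097] F [-0.2 -0.1  1.7] op -0.001 g 0.0
turn [-0.001  0.001 -0.003] dp_after_turn [-0.001  0.017  0.197] dp_now [-0.001  0.017  0.197]
(np.float64(296.5811381211831), np.float64(208.5990742885045)) (np.float64(258.8418502237442), np.float64(209.11561498652583))
```

View pics/s6.png

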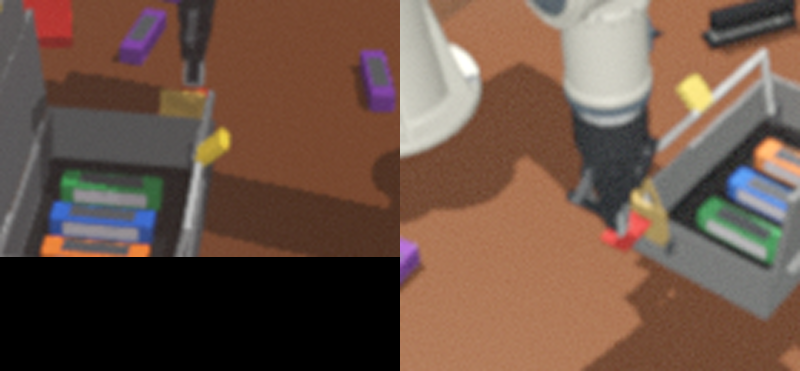

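The bar is still hooked (tab at (212,146)), and the brass stands up beside the fingers. I'm now pressing on the outer half of the pad.

play_rows([
  {"dp": [0, 0, 0.17], "turn": [0, 0, 0], "fingers": 1},
  {"dp": [0, 0, 0.06], "turn": [0, 0, 0], "fingers": 1},
  {"dp": [0, 0, 0.05], "turn": [0, 0, 0], "fingers": 1},
  {"dp": [0, 0, 0], "turn": [0, 0, 0], "fingers": 1},
])

```text
clock: 37.33
eef_pos: [457.6, -94.0, 74.1]
tcp_rot: [-3.142, -0.001, 3.098]
contact_force: [-0.9, -0.4, 0.5]
opening: -0.001
grasp_force: 0.0
```

play_rows([
  {"dp": [0, 0, 0.05], "turn": [0, 0, 0], "fingers": 1},
  {"dp": [0, 0, 0.03], "turn": [0, 0, 0], "fingers": 1},
  {"dp": [0, 0, 0], "turn": [0, 0, 0], "fingers": 1},
])

```text
clock: 37.58
eef_pos: [458.0, -94.0, 71.3]
tcp_rot: [3.141, -0.0, 3.098]
contact_force: [-0.2, 0.2, 0.6]
opening: 0.004
grasp_force: 0.5
```

```bash
cat > bar.py <<'E'
from h import *
from rig import r
f=r.grab_frame("side")
h=cv2.cvtColor(f["pixels"],cv2.COLOR_RGB2HSV)
m=cv2.inRange(h,(22,110,90),(35,255,255));n,l,st,ce=cv2.connectedComponentsWithStats(m)
print([(st[i][4].item(),ce[i].round(1).tolist()) for i in range(1,n) if st[i][4]>7 and 200<ce[i][0]<340 and 150<ce[i][1]<280])
print("down/on drives tab would be at",np.round(proj(f,(557,95,49)),1),"hooked",np.round(proj(f,(418,101,128)),1))
E
python3 bar.py; python3 go.py
```

```text
[(83, [225.8, 174.5]), (65, [283.9, 223.8])]
down/on drives tab would be at [259.9 244.7] hooked [307.  226.4]
t 37.63 p [458.  -94.   71.4] rot [3.141 0.    3.097] F [-0.6  0.3  0. ] op -0.002 g 0.3
```

play_rows([
  {"dp": [0, 0, 0], "turn": [0, 0, 0], "fingers": 1},
  {"dp": [0, 0, 0], "turn": [0, 0, 0], "fingers": 1},
  {"dp": [0, 0, 0], "turn": [0, 0, 0], "fingers": 1},
  {"dp": [0, 0, -0.3], "turn": [0, 0, 0], "fingers": 1},
  {"dp": [0, -0.3, -0.6], "turn": [0, 0, 0], "fingers": 1},
])

```text
clock: 38.05
eef_pos: [455.4, -104.7, 105.9]
tcp_rot: [3.14, -0.005, 3.098]
contact_force: [0.3, -0.2, -0.1]
opening: -0.001
grasp_force: 0.0
```

play_rows([
  {"dp": [0, -0.3, -0.8], "turn": [0, 0, 0], "fingers": 1},
  {"dp": [0, 0, -0.9], "turn": [0, 0, 0], "fingers": 0.4},
  {"dp": [0, 0, -0.9], "turn": [0, 0, 0], "fingers": 0.4},
  {"dp": [0, 0, -0.9], "turn": [0, 0, 0], "fingers": 0.4},
  {"dp": [0, 0, -0.9], "turn": [0, 0, 0], "fingers": 0.4},
])

```text
clock: 38.47
eef_pos: [456.3, -118.0, 285.4]
tcp_rot: [-3.142, 0.0, 3.097]
contact_force: [1.3, 0.3, -0.2]
opening: 0.559
grasp_force: 0.0
```

```bash
python3 bar.py; python3 go.py 649 93 340 3.0976; python3 -c "
from rig import r;print(r.sense()['qpos'])"
```

```text
[(84, [225.8, 174.5]), (101, [261.0, 244.2])]
down/on drives tab would be at [259.9 244.7] hooked [307.  226.4]
t 38.52 p [ 459.6 -118.9  292.3] rot [-3.14   0.009  3.097] F [ 2.7 -0.8  6.9] op 0.597 g 0.0
turn [-0.019  0.089 -0.002] dp_after_turn [-4.496  5.499 -1.192] dp_now [-4.506  5.498 -1.161]
[-2.56186372e-01  4.96493278e-02  1.87551828e+00 -8.83498232e-06
  1.20686178e+00 -1.78278728e+00]
```

The bar's tab is at (261,244), as predicted for resting on the drives. Now I'll close the lid.

play_rows([
  {"dp": [0, 0, -0.6], "turn": [0, 0, 0], "fingers": 0.4},
  {"dp": [0, 0, -0.6], "turn": [0, 0.08, 0], "fingers": 0.4},
  {"dp": [-0.5, 0.61, 0], "turn": [0, 0, 0], "fingers": 0.4},
  {"dp": [-0.5, 0.61, 0], "turn": [0, 0, 0], "fingers": 0.4},
  {"dp": [-0.5, 0.61, 0], "turn": [0, 0, 0], "fingers": 0.4},
])

```text
clock: 38.93
eef_pos: [520.8, -46.9, 331.5]
tcp_rot: [-3.141, -0.007, 3.096]
contact_force: [0.8, -1.3, -0.3]
opening: 0.601
grasp_force: 0.0
```

play_rows([
  {"dp": [-0.5, 0.61, 0], "turn": [0, 0, 0], "fingers": 0.4},
  {"dp": [-0.5, 0.61, 0], "turn": [0, 0, 0], "fingers": 0.4},
  {"dp": [-0.5, 0.61, 0], "turn": [0, 0, 0], "fingers": 0.4},
  {"dp": [-0.5, 0.61, 0], "turn": [0, 0, 0], "fingers": 0.4},
  {"dp": [-0.5, 0.61, 0], "turn": [0, 0, 0], "fingers": 0.4},
])

```text
clock: 39.35
eef_pos: [626.1, 71.2, 329.7]
tcp_rot: [-3.141, -0.009, 3.098]
contact_force: [-0.2, -0.3, 0.6]
opening: 0.6
grasp_force: 0.0
```

play_rows([
  {"dp": [-0.5, 0.61, 0], "turn": [0, 0, 0], "fingers": 0.4},
  {"dp": [0, 0, 0], "turn": [0, 0, 0], "fingers": 0.4},
  {"dp": [0, 0, 0], "turn": [0, 0, 0], "fingers": 0.4},
])

```text
clock: 39.6
eef_pos: [646.7, 94.6, 328.8]
tcp_rot: [-3.141, -0.01, 3.099]
contact_force: [-0.7, -0.2, -0.2]
opening: 0.601
grasp_force: 0.0
```

```bash
python3 go.py 653 92 264 3.0976; python3 - <<'E'
from h import *
from rig import r
f=r.grab_frame("wrist");h=cv2.cvtColor(f["pixels"],cv2.COLOR_RGB2HSV)
m=cv2.inRange(h,(24,110,120),(35,255,255));n,l,st,ce=cv2.connectedComponentsWithStats(m)
for i in range(1,n):
    if st[i][4]>60:print(st[i].tolist(),ce[i].round(1),plane(f,*ce[i],298).round(1),plane(f,*ce[i],52).round(1))
cv2.imwrite("pics/w14.png",f["pixels"][:,:,::-1])
E
```

```text
t 39.6 p [646.7  94.6 328.8] rot [-3.141 -0.01   3.099] F [-0.7 -0.2 -0.2] op 0.601 g 0.0
turn [-0.003 -0.093  0.018] dp_after_turn [-0.161 -0.057  1.619] dp_now [-0.176 -0.057  1.618]
[315, 26, 23, 46, 407] [325.7  36.5] [541.4 122.9 298. ] [502.9 157.   52. ]
[262, 72, 27, 30, 731] [275.   86.8] [562.7  98.1 298. ] [554.4  97.   52. ]
[314, 104, 20, 14, 260] [323.4 110.9] [575.  121.7 298. ] [584.2 154.3  52. ]
[247, 219, 52, 43, 2054] [273.1 240.7] [644.3  93.3 298. ] [751.9  85.6  52. ]
[510, 358, 50, 15, 173] [532.1 363.3] [736.4 255.  298. ] [974.8 476.7  52. ]
[221, 366, 121, 13, 707] [288.  371.5] [736.2  98.7 298. ] [974.3  98.7  52. ]
```

play_rows([
  {"dp": [-0.15, -0.04, 0.4], "turn": [0, -0.09, 0], "fingers": 0.4},
  {"dp": [0, 0, 0.5], "turn": [0, 0, 0], "fingers": 0.4},
  {"dp": [0, 0, 0.45], "turn": [0, 0, 0], "fingers": 0.4},
  {"dp": [0, 0, 0.25], "turn": [0, 0, 0], "fingers": 0.4},
  {"dp": [0, 0, 0], "turn": [0, 0, 0], "fingers": 0.4},
])

```text
clock: 40.07
eef_pos: [650.4, 90.4, 263.6]
tcp_rot: [-3.141, -0.003, 3.097]
contact_force: [0.1, -0.5, 0.5]
opening: 0.602
grasp_force: 0.0
```

play_rows([
  {"dp": [0, 0, 0], "turn": [0, 0, 0], "fingers": 1},
  {"dp": [0, 0, 0], "turn": [0, 0, 0], "fingers": 1},
  {"dp": [0, 0, 0], "turn": [0, 0, 0], "fingers": 1},
  {"dp": [0, 0, 0], "turn": [0, 0, 0], "fingers": 1},
], force=30)

```text
clock: 40.4
eef_pos: [652.6, 91.7, 267.4]
tcp_rot: [3.141, 0.003, 3.098]
contact_force: [-1.8, 1.6, 3.8]
opening: 0.347
grasp_force: 31.9
```

```bash
python3 go.py; python3 - <<'E'
import numpy as np
from rig import r
p=r.sense()["eef_pos"];x,z=p[0]-628,p[2]+19-70;R=np.hypot(x,z);a0=np.arctan2(z,-x);print(R,a0)
a=np.linspace(a0,0.03,21);q=np.c_[-R*np.cos(a),R*np.sin(a)];print((np.diff(q,axis=0)/40*[-1,-1]).round(2).tolist(),(q+[628,51]).round(1)[[5,10,15,20]].tolist())
E
```

```text
t 40.4 p [652.6  91.7 267.4] rot [3.141e+00 3.000e-03 3.098e+00] F [-1.8  1.6  3.8] op 0.347 g 31.9
217.7601385768705 1.6838255805892102
[[0.45, -0.03], [0.45, 0.0], [0.45, 0.04], [0.44, 0.08], [0.44, 0.12], [0.42, 0.15], [0.41, 0.19], [0.39, 0.22], [0.37, 0.25], [0.35, 0.28], [0.33, 0.31], [0.3, 0.33], [0.27, 0.36], [0.24, 0.38], [0.21, 0.4], [0.18, 0.41], [0.14, 0.43], [0.11, 0.44], [0.07, 0.44], [0.03, 0.45]] [[563.6, 259.0], [485.4, 215.6], [431.3, 144.4], [410.3, 57.5]]
```

play_rows([
  {"dp": [0.45, 0, -0.03], "turn": [0, 0, 0], "fingers": 1},
  {"dp": [0.45, 0, 0], "turn": [0, 0, 0], "fingers": 1},
  {"dp": [0.45, 0, 0.04], "turn": [0, 0, 0], "fingers": 1},
  {"dp": [0.44, 0, 0.08], "turn": [0, 0, 0], "fingers": 1},
  {"dp": [0.44, 0, 0.12], "turn": [0, 0, 0], "fingers": 1},
])

```text
clock: 40.82
eef_pos: [564.2, 95.4, 259.6]
tcp_rot: [3.141, 0.006, 3.098]
contact_force: [1.2, -0.5, 4.0]
opening: 0.346
grasp_force: 33.2
```

play_rows([
  {"dp": [0.42, 0, 0.15], "turn": [0, 0, 0], "fingers": 1},
  {"dp": [0.41, 0, 0.19], "turn": [0, 0, 0], "fingers": 1},
  {"dp": [0.39, 0, 0.22], "turn": [0, 0, 0], "fingers": 1},
  {"dp": [0.37, 0, 0.25], "turn": [0, 0, 0], "fingers": 1},
  {"dp": [0.35, 0, 0.28], "turn": [0, 0, 0], "fingers": 1},
])

```text
clock: 41.23
eef_pos: [485.6, 98.7, 215.3]
tcp_rot: [-3.141, 0.004, 3.098]
contact_force: [-1.6, -2.1, 4.7]
opening: 0.344
grasp_force: 35.4
```

```bash
python3 go.py 485.4 100 215.6 3.0976
```

```text
t 41.23 p [485.6  98.7 215.3] rot [-3.141  0.004  3.098] F [-1.6 -2.1  4.7] op 0.344 g 35.4
turn [-0.001  0.037  0.002] dp_after_turn [ 0.007  0.033 -0.006] dp_now [ 0.007  0.033 -0.006]
```

Tracking the arc well.

play_rows([
  {"dp": [0.33, 0, 0.31], "turn": [0, 0, 0], "fingers": 1},
  {"dp": [0.3, 0, 0.33], "turn": [0, 0, 0], "fingers": 1},
  {"dp": [0.27, 0, 0.36], "turn": [0, 0, 0], "fingers": 1},
  {"dp": [0.24, 0, 0.38], "turn": [0, 0, 0], "fingers": 1},
  {"dp": [0.21, 0, 0.4], "turn": [0, 0, 0], "fingers": 1},
])

```text
clock: 41.65
eef_pos: [431.1, 100.9, 142.8]
tcp_rot: [-3.141, 0.002, 3.098]
contact_force: [-0.7, -2.5, 0.9]
opening: 0.345
grasp_force: 36.0
```

play_rows([
  {"dp": [0.18, 0, 0.41], "turn": [0, 0, 0], "fingers": 1},
  {"dp": [0.14, 0, 0.43], "turn": [0, 0, 0], "fingers": 1},
  {"dp": [0.11, 0, 0.44], "turn": [0, 0, 0], "fingers": 1},
  {"dp": [0.07, 0, 0.4], "turn": [0, 0, 0], "fingers": 1},
  {"dp": [0, 0, 0], "turn": [0, 0, 0], "fingers": 1},
])

```text
clock: 42.07
eef_pos: [411.4, 101.7, 73.9]
tcp_rot: [-3.141, 0.001, 3.098]
contact_force: [-0.9, -2.8, -0.0]
opening: 0.34
grasp_force: 36.1
```

```bash
python3 go.py 410.3 102 57.5 3.0976
```

```text
t 42.07 p [411.4 101.7  73.9] rot [-3.141e+00  1.000e-03  3.098e+00] F [-0.9 -2.8 -0. ] op 0.34 g 36.1
turn [-0.009  0.005  0.006] dp_after_turn [0.027 0.006 0.411] dp_now [0.028 0.006 0.411]
```

play_rows([
  {"dp": [0.03, 0, 0.2], "turn": [0, 0, 0], "fingers": 1},
  {"dp": [0, 0, 0.15], "turn": [0, 0, 0], "fingers": 1},
  {"dp": [0, 0, 0.08], "turn": [0, 0, 0], "fingers": 1},
  {"dp": [0, 0, 0], "turn": [0, 0, 0], "fingers": 1},
  {"dp": [0, 0, 0], "turn": [0, 0, 0], "fingers": 1},
])

```text
clock: 42.48
eef_pos: [410.2, 101.8, 58.5]
tcp_rot: [-3.141, -0.0, 3.098]
contact_force: [-4.3, -4.2, 0.7]
opening: 0.344
grasp_force: 36.3
```

play_rows([
  {"dp": [0, 0, 0], "turn": [0, 0, 0], "fingers": 0.5},
  {"dp": [0, 0, 0], "turn": [0, 0, 0], "fingers": 0.35},
  {"dp": [0, 0, 0], "turn": [0, 0, 0], "fingers": 0.35},
  {"dp": [0, 0, 0], "turn": [0, 0, 0], "fingers": 0.35},
  {"dp": [0, 0, 0], "turn": [0, 0, 0], "fingers": 0.35},
])

```text
clock: 42.9
eef_pos: [411.1, 102.4, 58.4]
tcp_rot: [3.141, 0.002, 3.098]
contact_force: [0.4, -1.0, -0.1]
opening: 0.647
grasp_force: 0.0
```

play_rows([
  {"dp": [0, 0, -0.5], "turn": [0, 0, 0], "fingers": 0.3},
  {"dp": [0, 0, -0.9], "turn": [0, 0, 0], "fingers": 0.3},
  {"dp": [0, 0, -0.9], "turn": [0, 0, 0], "fingers": 0.2},
  {"dp": [0, 0, -0.9], "turn": [0, 0, 0], "fingers": 0.2},
  {"dp": [0, 0, -0.9], "turn": [0, 0, 0], "fingers": 0.2},
])

```text
clock: 43.32
eef_pos: [410.1, 102.2, 224.0]
tcp_rot: [3.141, 0.001, 3.098]
contact_force: [1.5, -0.6, -0.9]
opening: 0.798
grasp_force: 0.0
```

play_rows([
  {"dp": [0, 0, -0.9], "turn": [0, 0, 0], "fingers": 0.2},
  {"dp": [0, 0, -0.6], "turn": [0, 0, 0], "fingers": 0.2},
  {"dp": [0, 0, 0], "turn": [0, 0, 0], "fingers": 0.2},
  {"dp": [0, 0, 0], "turn": [0, 0, 0], "fingers": 0.2},
  {"dp": [0, 0, 0], "turn": [0, 0, 0], "fingers": 0.2},
])

```text
clock: 43.73
eef_pos: [409.9, 102.1, 281.4]
tcp_rot: [-3.141, 0.0, 3.098]
contact_force: [-1.0, -0.3, -0.1]
opening: 0.801
grasp_force: 0.0
```

```bash
python3 go.py; python3 - <<'E'
from h import *
from rig import r
f=r.grab_frame("side");h=cv2.cvtColor(f["pixels"],cv2.COLOR_RGB2HSV)
m=cv2.inRange(h,(22,110,90),(35,255,255));n,l,st,ce=cv2.connectedComponentsWithStats(m)
print([(st[i][4].item(),ce[i].round(1).tolist()) for i in range(1,n) if st[i][4]>7 and 200<ce[i][0]<340 and 150<ce[i][1]<280])
print([b for b in blobs(load("side0.pkl"),"yellow",8)[0]])
g=load("side0.pkl");d=cv2.absdiff(f["pixels"],g["pixels"]).max(2)
for n,(x0,y0,x1,y1) in dict(case=(232,212,300,280),mug=(198,178,230,215),notebook=(222,165,258,190),stapler=(312,303,358,345)).items():print(n,(d[y0:y1,x0:x1]>60).mean().round(3))
E
```

```text
t 43.73 p [409.9 102.1 281.4] rot [-3.141  0.     3.098] F [-1.  -0.3 -0.1] op 0.801 g 0.0
[(113, [306.8, 240.7])]
[([302, 237, 11, 7, 58], [306.8, 240.1])]
case 0.001
mug 0.0
notebook 0.0
stapler 0.0
```

The lid is shut exactly where it started, and the mug, notebook and stapler have not moved. Handing in.

```bash
python3 -c "
from rig import r;print(r.sign_off())"
```

```text
the job is handed in; nothing more can be done
None
```

The job is done and handed in: the orange, blue and green drives (no white one was out) lie in the case under the bar, the lid is shut, and the mug, notebook and stapler were not moved; my first press on the trip pad rubbed the brass catch at about 10 N without releasing the bar, so I pressed again farther out.

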